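# Clamp a sample rod in the microscope holder

### The job

Take the longest rod out of the rack, held near its upper end, lay it in the sloping V-block and let go of it there, then take it again crosswise near its middle, lift it off and lay it level in the two notches of the rod holder, between anvil and spindle. Let go of it, then turn the holder's ratchet knob clockwise until the spindle clamps the rod and the knob clearly slips (about a sixteenth of a turn or more), and leave the rod clamped. Do not drop the rod, and leave the other things on the bench, and the other two rods, where they are.

Things in the scene. Friction and masses are not known exactly. Their poses are not given: they have to be found in the camera images.
- rack: black plastic block 170 x 60 x 45 mm high, fixed, with three upright holes 15.5 mm wide and 38 mm deep in a row along its x axis, 55 mm apart; origin at the centre of its underside. It holds three bare aluminium rods in any order
- rod: the rod to be clamped: plain bare aluminium cylinder, 14 mm diameter, 160 mm long, about 75 g, the longest of the three; it stands upright in one hole of the rack (foot 7 mm and top 167 mm above the table). Origin at the centre of its lower end face, z along the rod. Both ends are alike
- rod_foot (a point): centre of the rod's lower end face (as it stands in the rack)
- rod_mid (a point): middle of the rod, on its axis, 80 mm from either end
- rod_top (a point): centre of the rod's upper end face
- short_rod: aluminium rod in the rack, 14 mm diameter, only 105 mm long, plain; to be left alone. Origin at the centre of its lower end
- headed_pin: aluminium pin in the rack, 14 mm diameter, 104 mm long with a 24 mm wide, 14 mm high head on top; to be left alone. Origin at the centre of its lower end
- vblock: sloping steel V-block, fixed, base plate 80 (x) x 150 (y) x 10 mm; origin at the centre of its underside, z up. Its groove lies in the block's y-z plane and rises at 45 degrees towards +y: two 90-degree V notches, each 12 mm long along the rod, 33 mm wide over all across it and 4 mm higher than the rod's axis at their outer edges, above a sloping plate 32 mm below the rod's axis
- v_foot (a point): on the sloping V-block: where the centre of the rod's lower end face lies when the rod is home in the notches and against the flat stop at the low end (60 mm above the table); axes as the block's. The stop is 30 mm wide across, 8 mm thick and reaches 8 mm above the rod's axis
- v_mid (a point): on the sloping V-block: where the middle of the rod lies when it is home (117 mm above the table), 80 mm up the slope from v_foot. The notches are centred 25 and 105 mm up the slope from v_foot, leaving 68 mm of the rod free between them and 49 mm free above the upper one
- holder: level rod holder, fixed, aluminium base 80 (x) x 270 (y) x 12 mm high; origin on the table below the middle of the lying rod, z up, y along the lying rod. At its -y end a grey head 52 x 46 mm and 72 mm high, centred at y = -133 mm, with a spindle coming out of it at rod height towards +y and the ratchet knob on top; at its +y end a fixed anvil, its flat face at y = +85 mm, 30 mm wide, 62 mm high
- holder_mid (a point): on the holder's rod axis, midway between its notches, 50 mm above the table and 38 mm above the base plate; axes as the holder's. Two 90-degree V notches like those of the V-block, 12 mm long along the rod, are centred at y = -45 and +45 mm from here
- spindle_tip (a point): centre of the flat end of the spindle (11 mm diameter steel pin) that presses on the rod's end; at first it stands 0 to 3 mm ahead of y = -85 mm in the holder, so that the 160 mm rod has 7 to 10 mm of free play between it and the anvil
- spindle (a joint): travel of the spindle towards the anvil (+y of the holder), m, 0 = fully back, 0.014 = fully out. The knob drives it 5 mm per radian of clockwise turn (seen from above). It stays where it is left and pushes with about 13 N at the most
- knob (a joint): ratchet slip, rad: 0 at first; stays 0 while the knob drives the spindle, and grows by the knob's turn once the spindle is blocked and the knob slips, at 0.1 N m (0.035 N m turns it before that). Slip stays when the knob is let go
- knob_grip (a point): point on the knob's upright axis at the height to grip it, 103 mm above the table, 133 mm from holder_mid towards the holder's -y. The knob is a black fluted cylinder 33 mm in diameter, 85 to 115 mm above the table; it turns about z without end, alike all round but for a white line on top
- jar: amber glass jar with black cap, 44 mm wide, 60 mm high, loose; leave alone
- driver: screwdriver with black handle, 160 mm long, loose; leave alone
- dish: steel dish, 70 mm wide, 30 mm high, loose; leave alone
- vial: small clear glass vial with a white cap, 28 mm wide, 50 mm high, loose; leave alone
Things that resemble listed ones, but are neither listed nor needed, are in the scene too. What is shaped like the vblock but green or turquoise is not meant.

How it is judged:
By the outcome, as a careful person would: the job done as asked, in the order asked, and still so for the second after the job is handed in, with the robot touching nothing.
It also fails if it takes over 64 s, if anything falls off the work surface, if the arm or the gripper's body presses on something with over 40 N, if the wrist force passes 120 N, or if a joint passes its speed limit or range.

### The arm

A 7-joint arm with a two-finger parallel gripper is mounted at the origin on the work surface. World frame = base frame: x ahead of the robot, y to its left, z up, the work surface at z = 0. Lengths are in m, angles in rad, forces in N, time in s.
With the tool pointing down it reaches from about 0.4 to 0.9 m from the base axis. Payload 5.5 kg.
Tool frame: the origin (TCP) lies midway between the tips of the shut fingers; the grasp point (between the pads) lies 19 mm behind it (manip.grip_depth is the distance from the TCP to the grasp point, in m); z points along the fingers, x is the direction in which the jaws open and shut, and the axes are right-handed (so a half turn about z gives the same grasp; the last joint's range is limited). The gripper opens to 92 mm and grips with 3 to 60 N. Pads are 19 mm wide; open, the fingers measure 130 mm over their backs; the gripper's body (75 mm by 190 mm) begins 47 mm behind the grasp point.
Start: joints at [-0.852, 0.501, -0.427, 1.55, 0.221, 1.138, -0.21], TCP at [0.286, 0.584, 0.227] pointing down, gripper open.
Joint ranges: [-2.88, 2.88], [-0.31, 2.03], [-1.54, 1.56], [0.2, 2.42], [-1.41, 4.55], [0.19, 2.02], [-2.57, 2.57]. Speed limits (rad/s): [2.57, 2.57, 3.14, 3.14, 3.14, 3.14, 3.14].

### API

Orientations are given as a unit quaternion [x, y, z, w].
In Python, from bench import manip, effector, viewer gives the robot as it stands. Calls block until the motion is done:
- manip.move_pose(position, orientation): joint-space move of the TCP to a pose.
- manip.servo_line(position, ori=None, vel=0.15): straight line of the TCP; ori=None keeps the orientation; vel is the mean speed in m/s.
- manip.movej(angles): joint-space move.
- effector.open_jaws() and effector.close(f_grip=None): open the fingers fully, or close them until they stop; f_grip is the grip in N (None keeps the last).
- manip.sleep(seconds).
- manip.solve_ik(position, orientation): joint angles nearest the present ones, or None.
- viewer.get_image(name): name is "scene" or "top" or "wrist"; returns the picture (384x512x3 uint8, red, green, blue); there is no depth.
- viewer.get_calibration(name): a dict with "vfov" (degrees; the focal length in pixels is half the picture's height over the tangent of half this angle, whatever the lens; pixels are square), "cx", "cy" (the principal point, pixels), "eye" and "attitude" of the camera in the world. Camera axes: x right, y down, z forward; pixel columns grow to the right and rows downward; lengths in m; the calibration is good to about 2 mm. A picture is of the moment at which its call begins: read the wrist's pose just before it. get_calibration takes no time and is no camera call; for the wrist camera it gives the pose at the moment of the call.
A pose or a line that the arm cannot do raises manip.PlanningError and nothing moves.
- manip.hand_in(): hands the job in, once; it reports no verdict.
Readings, each from a call of its own:
- manip.current_clock(): time.
- manip.current_q(): joint angles.
- manip.current_joint_velocities(): joint speeds.
- manip.current_tau(): joint torques, N m.
- manip.current_tool_pos(): TCP position.
- manip.current_tcp_rot(): TCP orientation.
- manip.current_force(): force on the tool from outside, world axes, zero at the start.
- manip.current_wrist_torque(): the same for the moment, N m.
- manip.current_finger_gap(): finger opening in m.
Only numpy, scipy, OpenCV 4.12 (cv2) and the standard library are available. Lean on these libraries where they do the work, as an engineer would, in place of code of your own. Each camera call takes 0.05 s, during which the arm holds its last target.

## Working session

There is one attempt and no reset: what is moved stays moved. The work goes in short steps, each a Python script; the robot and the scene stay as the last script left them, time stands still between calls to the robot, and variables do not carry over. Pictures are saved under pics/ and viewed, and the job is handed in when it is done.

```bash
ls; mkdir -p pics; python3 - <<'E'
from bench import manip, effector, viewer
import cv2
print(manip.current_clock())
for n in ["scene","top","wrist"]:
    print(n,viewer.get_calibration(n))
    im=viewer.get_image(n); cv2.imwrite(f"pics/{n}0.png",im[:,:,::-1])
print(manip.current_tool_pos(),manip.current_tcp_rot(),manip.current_clock(),manip.grip_depth)
E
```

```text
pics
0.0
scene {'vfov': 54.14199268348572, 'cx': 250.11147576228797, 'cy': 190.53808004191515, 'eye': array([1.20144306, 0.1638314 , 0.64115979]), 'attitude': array([ 0.55216006,  0.69173518, -0.3657964 , -0.28777543])}
top {'vfov': 52.35300010183351, 'cx': 262.02523070686533, 'cy': 186.69747068292094, 'eye': array([0.42754443, 0.00576076, 1.09067546]), 'attitude': array([ 0.70894292, -0.70463701,  0.02665485, -0.01327202])}
wrist {'vfov': 64.09500121746719, 'cx': 253.19790635126424, 'cy': 191.2421904936693, 'eye': array([0.22250574, 0.61314389, 0.38287824]), 'attitude': array([0.8411799 , 0.52500221, 0.06784569, 0.11039029])}
[0.28589877 0.58312834 0.22590323] [ 8.48571209e-01  5.29080631e-01 -6.72320507e-04  3.69866971e-04] 0.15 0.0188
```

View pics/scene0.png

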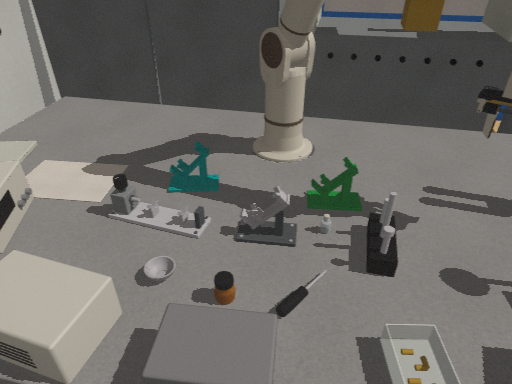

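View pics/top0.png

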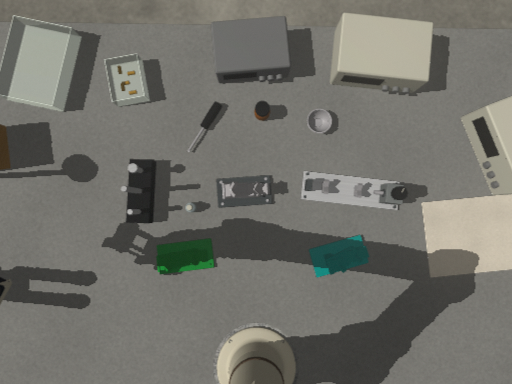

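View pics/wrist0.png

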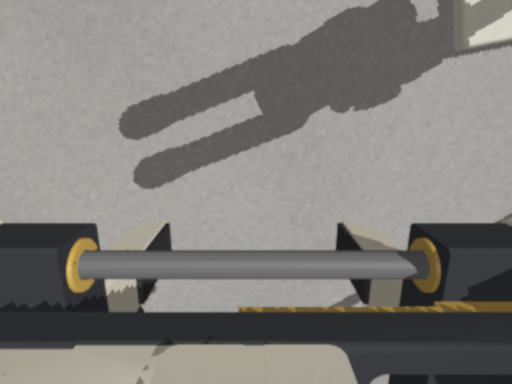

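```bash
cat > h.py <<'E'
import numpy as np, cv2
from scipy.spatial.transform import Rotation as R
def K(c):
    f=192/np.tan(np.radians(c['vfov'])/2); return f
def proj(c,p):
    q=R.from_quat(c['attitude']).inv().apply(np.atleast_2d(p)-c['eye']); f=K(c)
    return np.c_[c['cx']+f*q[:,0]/q[:,2], c['cy']+f*q[:,1]/q[:,2]]
def back(c,uv,z):
    uv=np.atleast_2d(uv);f=K(c)
    d=np.c_[(uv[:,0]-c['cx'])/f,(uv[:,1]-c['cy'])/f,np.ones(len(uv))]
    d=R.from_quat(c['attitude']).apply(d); z=np.broadcast_to(z,len(uv))
    t=(z-c['eye'][2])/d[:,2]
    return c['eye']+d*t[:,None]
def crop(im,x0,y0,x1,y1,s,name):
    cv2.imwrite(name,cv2.resize(im[y0:y1,x0:x1],None,fx=s,fy=s,interpolation=cv2.INTER_CUBIC))
E
python3 - <<'E'
from h import *
im=cv2.imread('pics/top0.png')
crop(im,100,140,200,230,7,'pics/t_rack.png')
crop(im,205,165,285,215,9,'pics/t_v.png')
crop(im,295,160,415,220,6,'pics/t_hold.png')
im=cv2.imread('pics/scene0.png')
crop(im,355,180,415,280,6,'pics/s_rack.png')
crop(im,225,175,305,255,7,'pics/s_v.png')
crop(im,100,165,220,245,6,'pics/s_hold.png')
E
```

```text
(no output)
```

View pics/t_rack.png

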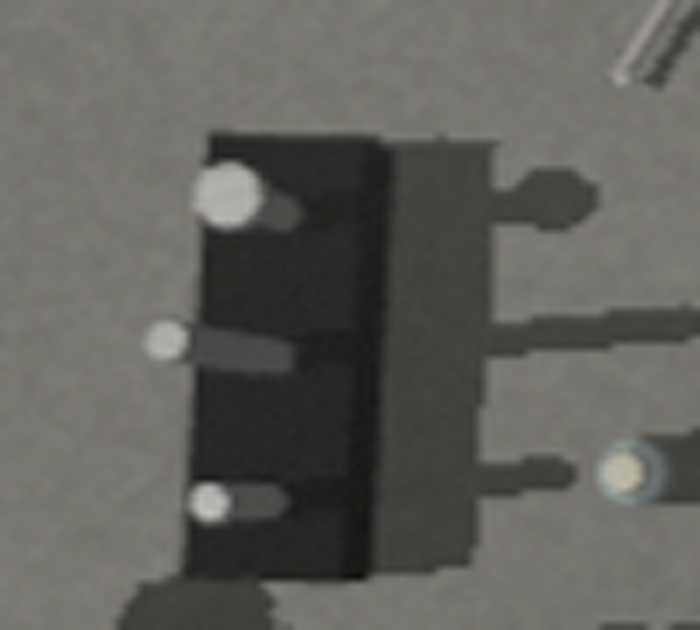

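View pics/t_v.png

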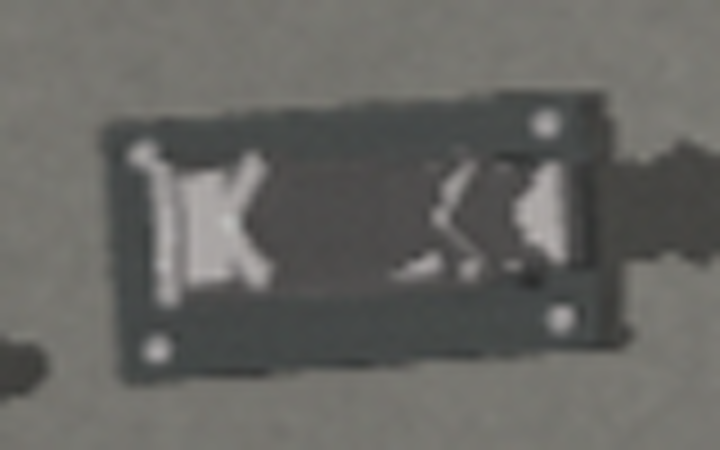

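View pics/t_hold.png

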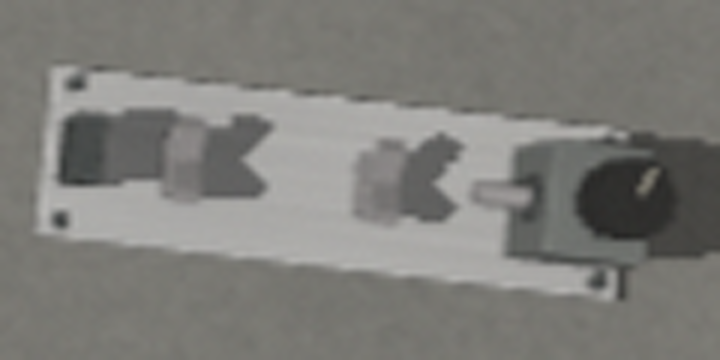

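View pics/s_rack.png

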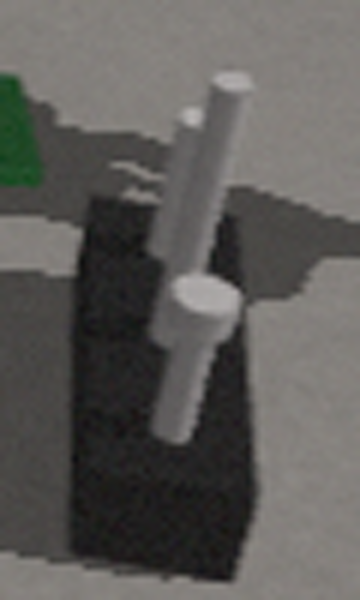

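View pics/s_v.png

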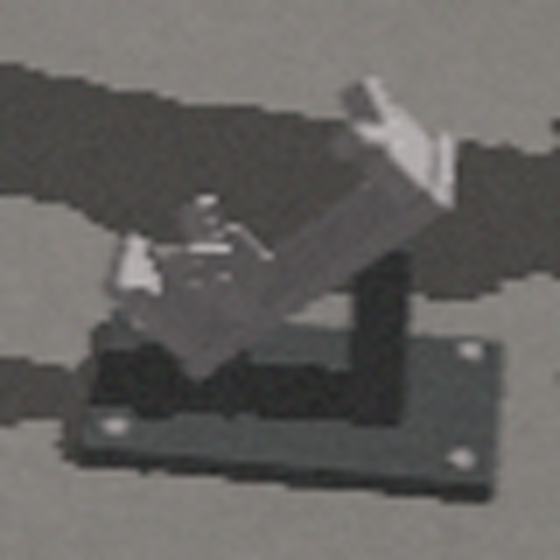

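View pics/s_hold.png

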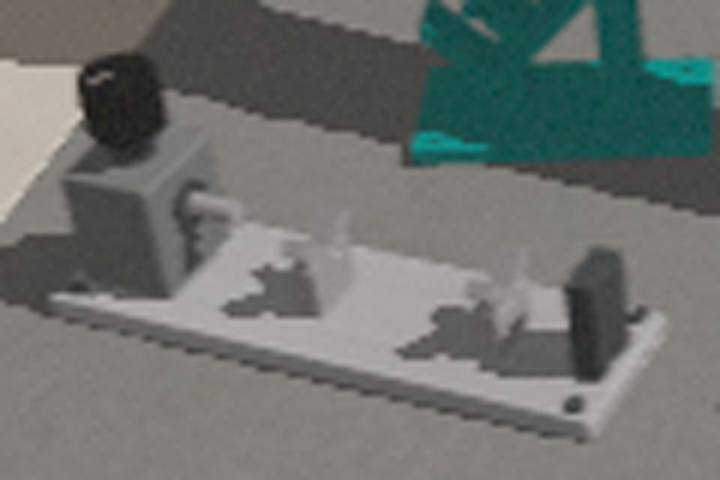

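```bash
cat > fit.py <<'E'
from h import *
from scipy.optimize import least_squares
import json
T={'vfov': 52.35300010183351, 'cx': 262.02523070686533, 'cy': 186.69747068292094, 'eye': np.array([0.42754443, 0.00576076, 1.09067546]), 'attitude': np.array([ 0.70894292, -0.70463701,  0.02665485, -0.01327202])}
S={'vfov': 54.14199268348572, 'cx': 250.11147576228797, 'cy': 190.53808004191515, 'eye': np.array([1.20144306, 0.1638314 , 0.64115979]), 'attitude': np.array([ 0.55216006,  0.69173518, -0.3657964 , -0.28777543])}
def m(p,s,x0,y0): return (np.array(p,float)+.5)/s-.5+[x0,y0]
def fit(obs,x0,name):
    # obs: list cam,uv,local
    def res(v):
        Rz=R.from_euler('z',v[2]); r=[]
        for c,uv,l in obs: r.append(proj(c,Rz.apply(l)+[v[0],v[1],0])[0]-uv)
        return np.ravel(r)
    s=least_squares(res,x0,loss='soft_l1'); print(name,s.x, np.degrees(s.x[2])); print(np.round(res(s.x).reshape(-1,2),1).tolist()); return s.x
if __name__=='__main__':
    t=lambda p:m(p,7,100,140); s=lambda p:m(p,6,355,180)
    rk=fit([(T,t((208,133)),(.085,.03,.045)),(T,t((185,578)),(-.085,.03,.045)),(T,t((166,340)),(0,0,.167)),(T,t((210,501)),(-.055,0,.112)),
      (S,s((233,82)),(0,0,.167)),(S,s((188,117)),(-.055,0,.112)),(S,s((75,475)),(.085,-.03,.045)),(S,s((257,490)),(.085,.03,.045)),(S,s((92,200)),(-.085,-.03,.045))],[.44,.3,0],'rack')
    t=lambda p:m(p,9,205,165); s=lambda p:m(p,7,225,175)
    vb=fit([(T,t((105,127)),(.04,.075,.01)),(T,t((603,93)),(.04,-.075,.01)),(T,t((625,345)),(-.04,-.075,.01)),(T,t((125,380)),(-.04,.075,.01)),
      (S,s((66,452)),(.04,-.075,.01)),(S,s((493,488)),(.04,.075,.01)),(S,s((500,342)),(-.04,.075,.01))],[.44,.05,0],'vb')
    t=lambda p:m(p,6,295,160); s=lambda p:m(p,6,100,165)
    ho=fit([(T,t((52,65)),(.04,.135-.03,.012)),(T,t((38,235)),(-.04,.105,.012)),(T,t((627,197)),(0,-.133,.115)),(T,t((611,298)),(-.04,-.165,.012)),(T,t((623,135)),(.04,-.165,.012)),
      (S,s((590,430)),(.04,.105,.012)),(S,s((663,315)),(-.04,.105,.012)),(S,s((55,297)),(.04,-.165,.012)),(S,s((120,70)),(0,-.133,.115))],[.44,-.2,0],'ho')
    for c,p in((T,m((166,340),7,100,140)),(S,m((233,82),6,355,180))): print(back(c,p,.167))
E
python3 fit.py
```

```text
rack [ 0.47402419  0.31422525 -0.03392078] -1.9435176327457637
[[0.2, -0.1], [-0.3, 0.1], [0.3, 0.1], [0.1, 0.3], [-0.7, 0.3], [0.9, 0.5], [1.6, -0.7], [-0.3, 1.7], [-0.8, -0.6]]
vb [0.47732442 0.0337244  0.08391647] 4.808059357680142
[[0.2, -0.3], [-1.1, -0.6], [-1.3, 0.1], [0.1, 0.5], [-0.0, -0.6], [-0.8, -0.1], [-0.4, 0.1]]
ho [ 0.48411396 -0.22784045 -0.1120896 ] -6.422260809496813
[[-0.3, -0.3], [-1.2, -0.1], [0.9, 0.6], [-0.2, 0.9], [0.6, -0.5], [0.1, -0.4], [1.1, 0.0], [-0.7, 0.2], [-0.4, 0.6]]
[[0.47425196 0.31483203 0.167     ]]
[[0.47257008 0.31585012 0.167     ]]
```

```bash
cat >> h.py <<'E'
def Q(z,x):
    z=np.array(z,float);z/=np.linalg.norm(z);x=np.array(x,float);x-=z*(x@z);x/=np.linalg.norm(x)
    return R.from_matrix(np.c_[x,np.cross(z,x),z]).as_quat()
def yawR(a): return R.from_euler('z',a)
E
python3 - <<'E'
from h import *
from bench import manip,viewer
print(manip.current_q(), manip.current_force())
g=.0188
rk=[.4740,.3142,-.0339];vb=[.4773,.0337,.0839];ho=[.4841,-.2278,-.1121]
P=lambda f,l:yawR(f[2]).apply(l)+[f[0],f[1],0]
D=lambda f,l:yawR(f[2]).apply(l)
s=2**-.5
def ik(n,p,q):
    try: r=manip.solve_ik(p,q)
    except Exception as e: r=e
    print(n,np.round(p,3), None if r is None else np.round(r,2))
for sg in(1,-1):
    q=Q([0,0,-1],D(rk,[0,sg,0]))
    for z in(.128,.25): ik('rack%d'%sg,P(rk,[0,0,z]),q)
    vf=np.array([0,-.08*s,.06]) # v_foot guess placeholder
    vm=np.array([0,0,.117])
    u=np.array([0,s,s])
    tcp=vm+u*.06-u*g
    q=Q(D(vb,-u),D(vb,[sg,0,0]))
    ik('vplace%d'%sg,P(vb,tcp),q); ik('vplace up',P(vb,tcp+[0,-.04,.04]),q); ik('vplace back',P(vb,tcp+u*.08),q)
    n=np.array([0,s,-s]); q=Q(D(vb,n),D(vb,[sg,0,0]))
    ik('vpick%d'%sg,P(vb,vm+n*g),q);ik('vpick back',P(vb,vm+n*g-n*.1),q)
    q=Q([0,0,-1],D(ho,[sg,0,0]))
    ik('hold',P(ho,[0,0,.05-g]),q);ik('hold up',P(ho,[0,0,.16]),q)
for a in np.arange(-180,180,30):
    ik('knob%d'%a,P(ho,[0,-.133,.103-g]),Q([0,0,-1],[np.cos(np.radians(a)),np.sin(np.radians(a)),0]))
E
```

```text
[-0.85176992  0.50164261 -0.42684735  1.55123071  0.22077755  1.13829963
 -0.21028702] [ 0.35450412  0.18624057 -0.05356102]
rack1 [0.474 0.314 0.128] [-0.29  0.48 -0.43  1.84  0.25  0.88  0.69]
rack1 [0.474 0.314 0.25 ] [-0.26  0.33 -0.46  1.73  0.16  1.11  0.76]
vplace1 [0.475 0.063 0.146] [-0.75  0.56  0.11  1.93  0.63  1.21 -0.96]
vplace up [0.478 0.023 0.186] [-0.71  0.47  0.13  1.97  0.66  1.22 -0.89]
vplace back [0.47  0.119 0.203] [-0.81  0.51  0.08  1.84  0.58  1.37 -0.93]
vpick1 [0.476 0.047 0.104] [ 0.42  0.61 -0.09  1.97 -0.76  1.08  0.97]
vpick back [ 0.482 -0.024  0.174] [ 0.3   0.55  0.21  1.87 -0.76  1.35  1.  ]
hold [ 0.484 -0.228  0.031] [ 0.14  0.56  0.31  1.99 -0.28  0.63  0.52]
hold up [ 0.484 -0.228  0.16 ] [ 0.12  0.36  0.33  1.92 -0.15  0.88  0.41]
rack-1 [0.474 0.314 0.128] [-0.78  0.44  0.19  1.86 -0.11  0.85 -2.15]
rack-1 [0.474 0.314 0.25 ] [-0.76  0.3   0.16  1.75 -0.05  1.09 -2.19]
vplace-1 [0.475 0.063 0.146] [-0.17  0.65 -0.64  1.91  0.92  1.48  1.93]
vplace up [0.478 0.023 0.186] [-0.08  0.55 -0.66  1.95  0.92  1.48  2.03]
vplace back [0.47  0.119 0.2
[... 542 characters left out ...]
 0.68  1.84 -0.52  0.85 -1.05]
knob-90 [ 0.469 -0.36   0.084] [-0.01  0.71  0.86  1.84 -0.67  0.91 -0.41]
knob-60 [ 0.469 -0.36   0.084] [ 0.03  0.68  0.8   1.84 -0.62  0.89  0.07]
knob-30 [ 0.469 -0.36   0.084] [ 0.07  0.65  0.73  1.84 -0.56  0.86  0.55]
knob0 [ 0.469 -0.36   0.084] [ 0.22  0.59  0.52  1.84 -0.39  0.82  0.93]
knob30 [ 0.469 -0.36   0.084] [ 0.34  0.56  0.35  1.83 -0.26  0.8   1.35]
knob60 [ 0.469 -0.36   0.084] [ 0.39  0.55  0.28  1.83 -0.2   0.79  1.83]
knob90 [ 0.469 -0.36   0.084] [ 0.38  0.55  0.3   1.83 -0.22  0.79  2.36]
knob120 [ 0.469 -0.36   0.084] [ 1.37  0.84 -1.09  1.8   0.85  1.06  2.05]
knob150 [ 0.469 -0.36   0.084] [-0.23  1.08  1.35  1.85 -1.13  1.25 -2.18]
```

```bash
python3 - <<'E'
from h import *
from bench import manip,viewer
import json
def shot(n):
    c=viewer.get_calibration('wrist'); im=viewer.get_image('wrist'); cv2.imwrite(f'pics/{n}.png',im[:,:,::-1])
    json.dump({k:np.array(v).tolist() for k,v in c.items()},open(f'pics/{n}.json','w'))
manip.move_pose([.58,-.10,.24],Q([0,0,-1],[0,1,0])); print(manip.current_clock(),manip.current_q())
manip.sleep(.2); shot('w1')
manip.move_pose([.575,.31,.29],Q([0,0,-1],[0,1,0])); manip.sleep(.2); shot('w2'); print(manip.current_clock(),manip.current_q())
E
```

```text
2.7833 [ 0.1863684   0.34723605 -0.07960873  1.70637885  0.02994855  1.08922718
  1.67007389]
4.8083 [-0.36451596  0.43470403 -0.23686956  1.47360967  0.10481265  1.24591467
  0.95522849]
```

View pics/w1.png

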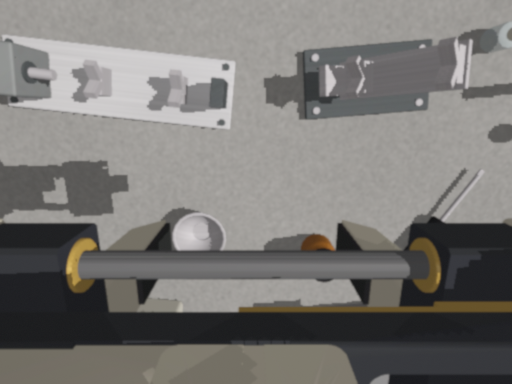

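View pics/w2.png

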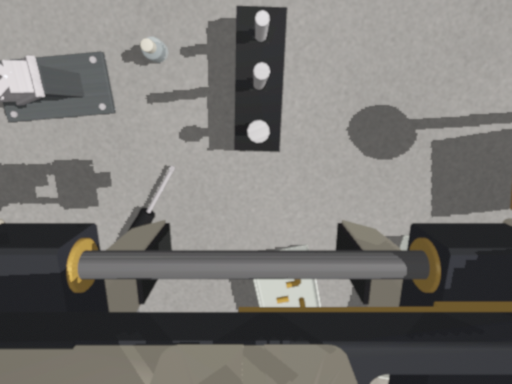

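```bash
python3 - <<'E'
from h import *
im=cv2.imread('pics/w1.png')
crop(im,0,30,240,135,3.3,'pics/w1h.png')
crop(im,295,25,495,125,4,'pics/w1v.png')
im=cv2.imread('pics/w2.png')
crop(im,200,0,300,160,4,'pics/w2r.png')
E
```

```text
(no output)
```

View pics/w1h.png

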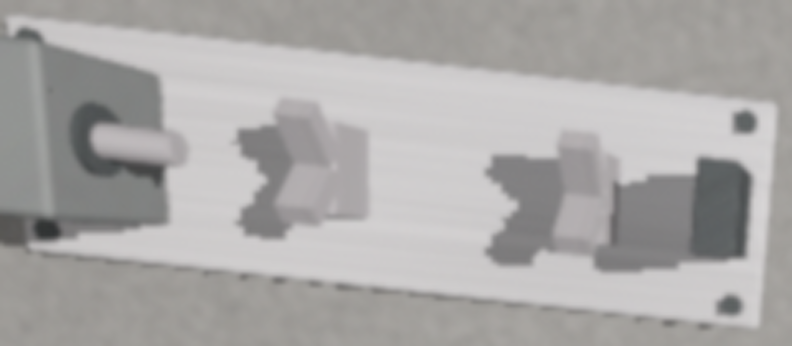

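View pics/w1v.png

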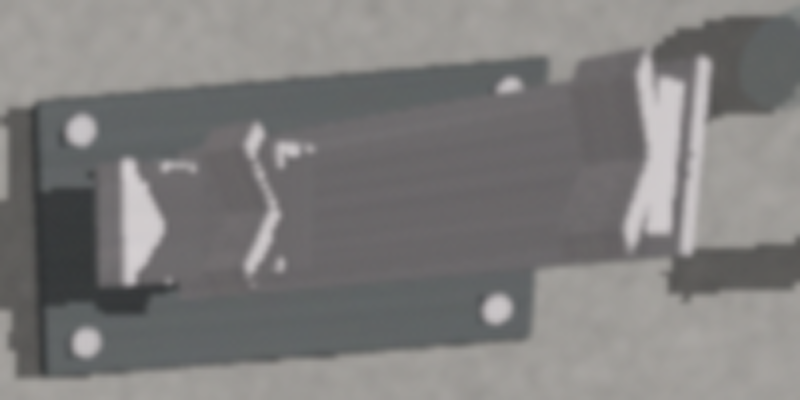

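View pics/w2r.png

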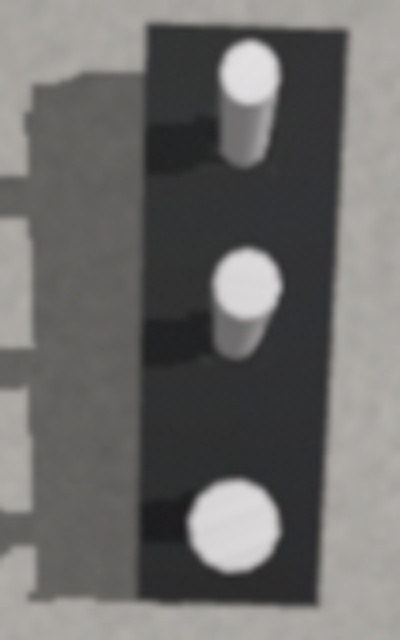

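```bash
cat > fit2.py <<'E'
from fit import *
def ld(n):
    return {k:(np.array(v) if isinstance(v,list) else v) for k,v in json.load(open(f'pics/{n}.json')).items()}
W1,W2=ld('w1'),ld('w2')
q=2**-.5
def sl(x,s,h): return ('f',x,s,h)
def fitv(obs,x0):
    def res(v):
        Rz=R.from_euler('z',v[2]); r=[]
        for c,uv,l in obs:
            if l[0]=='f':
                _,x,s,h=l; l=(x, v[3]+s*q-h*q, .06+s*q+h*q)
            r.append(proj(c,Rz.apply(l)+[v[0],v[1],0])[0]-uv)
        return np.ravel(r)
    o=least_squares(res,x0,loss='soft_l1'); print('vb',o.x,np.degrees(o.x[2])); r=res(o.x).reshape(-1,2)
    for a,b in zip(obs,r): print(a[2],np.round(b,1))
    print('foot',R.from_euler('z',o.x[2]).apply([0,o.x[3],.06])+[o.x[0],o.x[1],0]); return o.x
if __name__=='__main__':
    t=lambda p:m(p,7,100,140); s=lambda p:m(p,6,355,180); w=lambda p:m(p,4,200,0)
    base=[(T,t((208,133)),(.085,.03,.045)),(T,t((185,578)),(-.085,.03,.045)),(S,s((257,490)),(.085,.03,.045)),(S,s((92,200)),(-.085,-.03,.045))]
    wr=[(W2,w((147,24)),(-.085,-.03,.045)),(W2,w((347,31)),(-.085,.03,.045)),(W2,w((138,598)),(.085,-.03,.045)),(W2,w((318,605)),(.085,.03,.045)),(W2,w((246,284)),(0,0,.167)),(W2,w((250,72)),(-.055,0,.112))]
    fit(base+wr,[.44,.3,0],'rack all'); fit(wr,[.44,.3,0],'rack wrist')
    print('rodtop T,S,W',back(T,t((166,340)),.167)[0],back(S,s((233,82)),.167)[0],back(W2,w((246,284)),.167)[0])
    print('rod at deck W',back(W2,w((236,335)),.045)[0])
    t=lambda p:m(p,9,205,165); s=lambda p:m(p,7,225,175); w=lambda p:m(p,4,295,25)
    b0=[(T,t((105,127)),(.04,.075,.01)),(T,t((603,93)),(.04,-.075,.01)),(T,t((625,345)),(-.04,-.075,.01)),(T,t((125,380)),(-.04,.075,.01)),
      (S,s((66,452)),(.04,-.075,.01)),(S,s((493,488)),(.04,.075,.01)),(S,s((500,342)),(-.04,.075,.01))]
    bw=[(W1,w((40,103)),(-.04,-.075,.01)),(W1,w((46,374)),(.04,-.075,.01)),(W1,w((548,57)),(-.04,.075,.01)),(W1,w((530,338)),(.04,.075,.01)),
     (W1,w((122,155)),sl(-.015,0,.008)),(W1,w((122,287)),sl(.015,0,.008)),
     (W1,w((257,128)),sl(-.0165,.031,.004)),(W1,w((249,278)),sl(.0165,.031,.004)),
     (W1,w((645,55)),sl(-.0165,.111,.004)),(W1,w((631,247)),sl(.0165,.111,.004)),(W1,w((578,70)),sl(-.0165,.099,.004)),(W1,w((565,252)),sl(.0165,.099,.004))]
    fitv(bw,[.44,.05,0,-.05]); fitv(b0+bw,[.44,.05,0,-.05])
    t=lambda p:m(p,6,295,160); s=lambda p:m(p,6,100,165); w=lambda p:m(p,3.3,0,30)
    h0=[(T,t((627,197)),(0,-.133,.115)),(S,s((120,70)),(0,-.133,.115))]
    hw=[(W1,w((775,104)),(-.04,.105,.012)),(W1,w((757,327)),(.04,.105,.012)),(W1,w((8,16)),(-.04,-.165,.012)),
      (W1,w((697,157)),(-.015,.085,.062)),(W1,w((693,256)),(.015,.085,.062)),
      (W1,w((280,100)),(-.0165,-.051,.054)),(W1,w((318,98)),(-.0165,-.039,.054)),(W1,w((282,218)),(.0165,-.051,.054)),(W1,w((320,224)),(.0165,-.039,.054)),
      (W1,w((560,133)),(-.0165,.039,.054)),(W1,w((598,131)),(-.0165,.051,.054)),(W1,w((556,249)),(.0165,.039,.054)),(W1,w((598,254)),(.0165,.051,.054)),
      (W1,w((38,37)),(-.026,-.110,.072)),(W1,w((48,215)),(.026,-.110,.072))]
    ho=fit(hw,[.44,-.2,0],'ho wrist')
    ho=fit(hw+h0,[.44,-.2,0],'ho all')
    p=back(W1,w((178,148)),.05)[0]; print('spindle tip local',yawR(-ho[2]).apply(p-[ho[0],ho[1],0]))
    for c,u in((T,t((627,197))),(S,s((120,70)))): print('knob',back(c,u,.115)[0])
    print('knob fit',yawR(ho[2]).apply([0,-.133,0])+[ho[0],ho[1],0])
E
python3 fit2.py
```

```text
rack all [ 0.47290314  0.31497105 -0.03341589] -1.9145894047489391
[[-0.2, 0.3], [-0.6, 0.5], [0.0, 1.4], [-0.5, -0.8], [-0.6, -0.7], [0.7, -0.7], [-0.6, 1.4], [0.2, 1.1], [0.2, -0.0], [-0.1, 0.1]]
rack wrist [ 0.47286434  0.31500763 -0.03261796] -1.8688712063141206
[[-0.7, -0.7], [0.7, -0.7], [-0.5, 1.4], [0.2, 1.0], [0.2, -0.1], [-0.1, 0.1]]
rodtop T,S,W [0.47425196 0.31483203 0.167     ] [0.47257008 0.31585012 0.167     ] [0.47291873 0.31481026 0.167     ]
rod at deck W [0.47369521 0.3147768  0.045     ]
vb [ 0.47545101  0.03592457  0.0755411  -0.05532529] 4.328186158496414
(-0.04, -0.075, 0.01) [-1.6 -1.5]
(0.04, -0.075, 0.01) [-1.   1.2]
(-0.04, 0.075, 0.01) [ 1.5 -0.3]
(0.04, 0.075, 0.01) [1.  0.9]
('f', -0.015, 0, 0.008) [1.4 0.7]
('f', 0.015, 0, 0.008) [ 1.8 -1.2]
('f', -0.0165, 0.031, 0.004) [-1.4  0.8]
('f', 0.0165, 0.031, 0.004) [ 0.1 -0.2]
('f', -0.0165, 0.111, 0.004) [0.4 1. ]
('f', 0.0165, 0.111, 0.004) [-0.1 -1.5]
('f', -0.0165, 0.099, 0.004) [-0.6  0.5]
('f', 0.0165, 0.099, 0.004) [-0.6 -1.1]
foot [ 0.47962637 -0.01924294  0.06      ]
vb [ 0.47563432  0.03492787  0.07
[... 784 characters left out ...]
0.10673589] -6.115515815405475
[[2.0, -0.4], [1.4, 1.4], [-1.0, -1.3], [1.5, -0.2], [0.6, -0.2], [-1.6, 1.3], [-1.5, 3.2], [-1.2, -1.4], [-1.3, -2.0], [0.3, 1.3], [0.3, 3.2], [0.3, -1.3], [-1.2, -1.6], [0.0, -0.1], [1.8, 1.8]]
ho all [ 0.4830552  -0.2278807  -0.10661224] -6.108431470887725
[[2.1, -0.4], [1.4, 1.4], [-0.9, -1.3], [1.6, -0.2], [0.7, -0.2], [-1.5, 1.3], [-1.4, 3.2], [-1.1, -1.4], [-1.3, -2.0], [0.4, 1.3], [0.3, 3.2], [0.4, -1.3], [-1.2, -1.6], [0.1, -0.0], [1.8, 1.8], [1.0, 0.7], [-0.4, 0.5]]
spindle tip local [-0.00021981 -0.084582    0.05      ]
knob [ 0.4706351  -0.35769101  0.115     ]
knob [ 0.46646283 -0.3604636   0.115     ]
knob fit [ 0.46890262 -0.36012557  0.        ]
```

```bash
sed -i 's/^if __name__.*/def data():/' fit2.py; cat > fit3.py <<'E'
import re
src=open('fit2.py').read()
# collect obs lists
src=src.replace("    fit(base+wr","    return_=[]; RK=base+wr\n    fit(base+wr").replace("    fitv(bw,","    VB=b0+bw\n    fitv(bw,")
src+="\n    return RK,VB,hw+h0\n"
exec(src)
import io,contextlib
with contextlib.redirect_stdout(io.StringIO()): RK,VB,HO=data()
def pd(c,p,k):
    uv=proj(c,p)[0]; f=K(c); d=(uv-[c['cx'],c['cy']])/f; r2=d@d; return [c['cx'],c['cy']]+f*d*(1+k*r2)
def res(v,full=False):
    kk={id(T):v[0],id(S):v[1],id(W1):v[2],id(W2):v[2]}
    out=[]
    for o,pose in((RK,v[3:6]),(VB,v[6:9]),(HO,v[9:12])):
        Rz=R.from_euler('z',pose[2])
        for c,uv,l in o:
            if l[0]=='f': _,x,s,h=l; l=(x, v[12]+s*q-h*q, .06+s*q+h*q)
            out.append(pd(c,Rz.apply(l)+[pose[0],pose[1],0],kk[id(c)])-uv)
    return np.ravel(out)
o=least_squares(res,[0,0,0,.47,.31,0,.47,.03,0,.48,-.22,0,-.05],loss='soft_l1')
print(np.round(o.x,4)); print(np.round(res(o.x).reshape(-1,2),1).tolist(),o.cost)
z=least_squares(lambda w:res(np.r_[0,0,0,w]),o.x[3:],loss='soft_l1'); print(np.round(z.x,4),z.cost)
v=o.x
print('foot',yawR(v[8]).apply([0,v[12],.06])+[v[6],v[7],0])
E
python3 fit3.py
```

```text
[-0.0401 -0.0097 -0.0036  0.4728  0.3151 -0.0328  0.4755  0.0351  0.078
  0.4829 -0.2282 -0.1077 -0.0543]
[[0.4, 0.5], [0.1, 0.4], [-0.1, 1.3], [-0.6, -0.8], [-0.5, -0.6], [0.7, -0.6], [-0.4, 1.3], [0.3, 1.0], [0.4, -0.1], [0.0, 0.2], [-0.2, 0.2], [-1.6, 0.2], [-1.9, 0.9], [-0.5, 1.0], [0.6, -1.1], [-0.3, -0.5], [0.3, -0.2], [-2.3, -1.1], [-1.5, 1.4], [0.4, -0.2], [0.2, 0.9], [1.6, 0.9], [2.0, -1.0], [-1.3, 1.0], [0.3, -0.1], [0.2, 1.2], [-0.1, -1.4], [-0.7, 0.7], [-0.5, -1.1], [1.9, -0.4], [1.2, 1.3], [-0.3, -1.1], [1.3, -0.3], [0.4, -0.2], [-1.5, 1.2], [-1.4, 3.2], [-1.1, -1.5], [-1.3, -2.1], [0.2, 1.2], [0.1, 3.1], [0.2, -1.4], [-1.4, -1.7], [0.5, 0.1], [2.1, 1.7], [0.4, 0.8], [-0.2, 0.4]] 37.304174895657525
[ 0.4729  0.315  -0.0334  0.4756  0.0349  0.0774  0.4831 -0.2279 -0.1066
 -0.0543] 38.32755029066928
foot [ 0.47970129 -0.0189757   0.06      ]
```

```bash
python3 - <<'E'
from h import *
from bench import manip,viewer,effector
q=Q([0,0,-1],yawR(-.0334).apply([0,1,0]))
f0=manip.current_force()
manip.move_pose([.4729,.3150,.20],q); manip.servo_line([.4729,.3150,.128]); print(manip.current_clock(),manip.current_tool_pos(),manip.current_force()-f0)
effector.close(20); manip.sleep(.2)
print(manip.current_finger_gap(),manip.current_force()-f0,manip.current_tool_pos(),manip.current_clock())
E
```

```text
6.0417 [0.47409686 0.31540516 0.12879576] [0.44673744 0.54479651 0.14459204]
0.013670799445700618 [0.37572073 0.47456684 1.07566217] [0.47287456 0.31499299 0.12796947] 7.4333
```

```bash
cat >> h.py <<'E'
G=.0188; c45=2**-.5
VF=np.array([.4797,-.0190,.06]); VY=.0774
vd=lambda l:yawR(VY).apply(l)
U=vd([0,c45,c45]); N=vd([0,-c45,c45]); VX=vd([1,0,0])
SG=.1398
E
python3 - <<'E'
from h import *
from bench import manip,viewer,effector
f0=manip.current_force()
p=manip.current_tool_pos()
manip.servo_line([.4729,.3150,.19],vel=.1); print(manip.current_force()-f0)
manip.servo_line([.4729,.3150,.27],vel=.2); print(manip.current_finger_gap(),manip.current_force()-f0)
q=Q(-U,VX)
t=VF+U*(SG-G+.006)
manip.move_pose(t+N*.05,q); print(manip.current_clock(),manip.current_q())
manip.servo_line(t+N*.012,vel=.1); manip.sleep(.2)
print(manip.current_tool_pos()-(t+N*.012),manip.current_finger_gap(),manip.current_force()-f0,manip.current_clock())
for n in('scene','top','wrist'): cv2.imwrite(f'pics/{n}3.png',viewer.get_image(n)[:,:,::-1])
im=cv2.imread('pics/scene3.png'); crop(im,200,130,320,250,6,'pics/s3.png')
im=cv2.imread('pics/top3.png'); crop(im,205,145,295,225,7,'pics/t3.png')
E
```

```text
[ 1.09332448  0.02672812 -1.28548742]
0.01344878026611092 [-0.3232269  -1.00268452 -1.72818381]
10.2917 [-0.66126029  0.47361017  0.05184554  1.95178931  0.66864376  1.25952329
 -0.92312613]
[ 0.00014131 -0.00046087  0.00035428] 0.013476788626982589 [ 0.35437498 -0.34931251 -0.66501958] 11.025
```

View pics/s3.png

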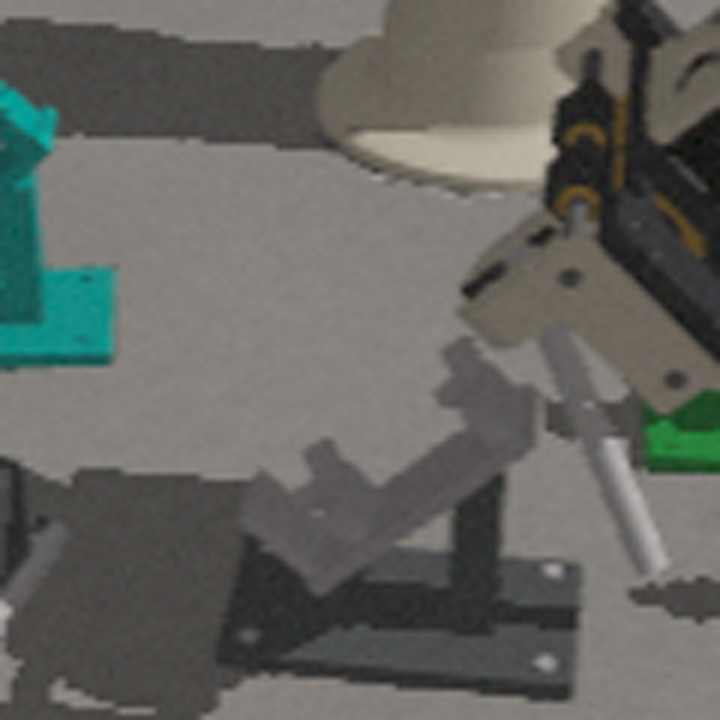

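View pics/t3.png

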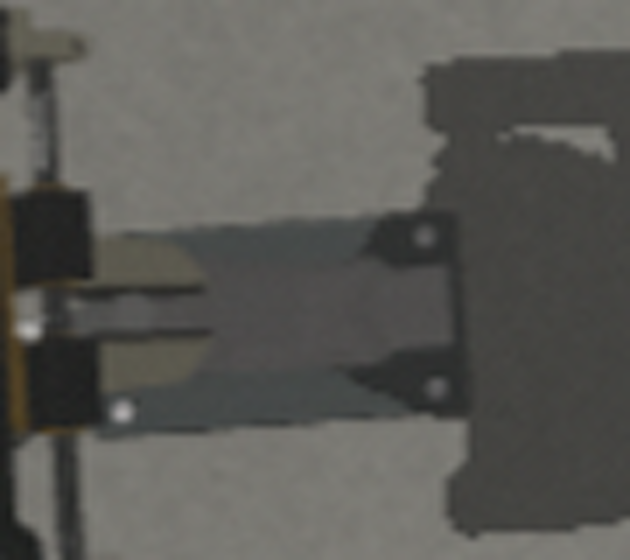

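View pics/wrist3.png

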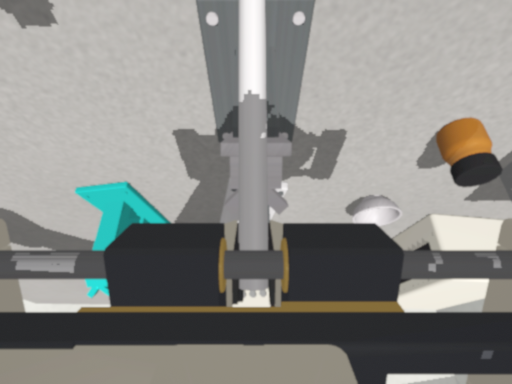

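```bash
python3 - <<'E'
from h import *
from bench import manip,viewer,effector
from fit import S,T
def bplane(c,uv,p0,n):
    f=K(c);d=R.from_quat(c['attitude']).apply([(uv[0]-c['cx'])/f,(uv[1]-c['cy'])/f,1]); t=((p0-c['eye'])@n)/(d@n); return c['eye']+d*t
g=manip.current_tool_pos()+U*G; print('grasp',g)
for uv in((655,572),(553,330)):
    b=bplane(S,(np.array(uv)+.5)/6-.5+[200,130],g,VX); print(b,b-g,np.linalg.norm(b-g),np.degrees(np.arctan2((b-g)@vd([0,1,0]),-(b-g)[2])))
E
```

```text
grasp [0.47251036 0.07507739 0.17188599]
[0.46743297 0.1405458  0.04101996] [-0.0050774   0.06546841 -0.13086603] 0.14641656315806684 26.646249730115272
[0.47119808 0.09199812 0.15679765] [-0.00131229  0.01692073 -0.01508834] 0.02270883957958299 48.36169038846328
```

```bash
cat >> h.py <<'E'
def Ang(a): # tool z at angle a from down toward block +y, jaw along VX
    return Q(vd([0,np.sin(a),-np.cos(a)]),VX)
def tz(a): return vd([0,np.sin(a),-np.cos(a)])
def bplane(c,uv,p0,n):
    f=K(c);d=R.from_quat(c['attitude']).apply([(uv[0]-c['cx'])/f,(uv[1]-c['cy'])/f,1]); t=((p0-c['eye'])@n)/(d@n); return c['eye']+d*t
E
python3 - <<'E'
from h import *
from bench import manip,viewer,effector
p=manip.current_tool_pos()
manip.servo_line(p+np.array([0,.03,.10]),vel=.12)
print(manip.current_clock(),manip.current_finger_gap()); g=manip.current_tool_pos()+U*G; print('g',g)
cv2.imwrite('pics/scene4.png',viewer.get_image('scene')[:,:,::-1])
for a in(0,30):
  for dz in (0,):
    gp=np.array([g[0],.12,.30]); r=manip.solve_ik(gp+tz(np.radians(a))*G,Ang(np.radians(a))); print(a,r)
im=cv2.imread('pics/scene4.png'); crop(im,230,60,350,240,3.5,'pics/s4.png')
E
```

```text
12.2 0.013532018515322264
g [0.47209176 0.10461175 0.27130119]
0 [-0.3489163   0.12175874  0.04888925  1.89647877 -0.00658332  1.12350764
 -0.22014096]
30 [-0.45992876  0.18791077  0.57733989  1.96493849 -0.66260867  1.21687578
  0.49219911]
```

View pics/s4.png

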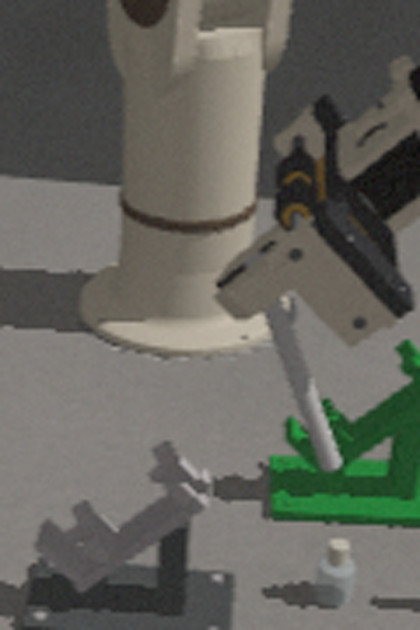

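```bash
python3 - <<'E'
from h import *
from bench import manip,viewer
from fit import S
g=manip.current_tool_pos()+U*G
ft=bplane(S,(np.array([328,464])+.5)/3.5-.5+[230,60],g,VX); d=ft-g; print(ft,np.linalg.norm(d),np.degrees(np.arctan2(d@vd([0,1,0]),-d[2])))
for n,p in(('g',g),('tcp',g-U*G),('top',g-d/np.linalg.norm(d)*.02)): print(n,(proj(S,p)[0]+.5-[230,60])*3.5)
im=cv2.imread('pics/scene4.png'); crop(im,285,115,350,205,6.5,'pics/s4b.png')
E
```

```text
[0.46728529 0.16580149 0.14362924] 0.14159064490797355 25.736323939310825
g [248.62892837 285.55925298]
tcp [225.55547366 303.47639854]
top [236.30371994 257.94622667]
```

View pics/s4b.png

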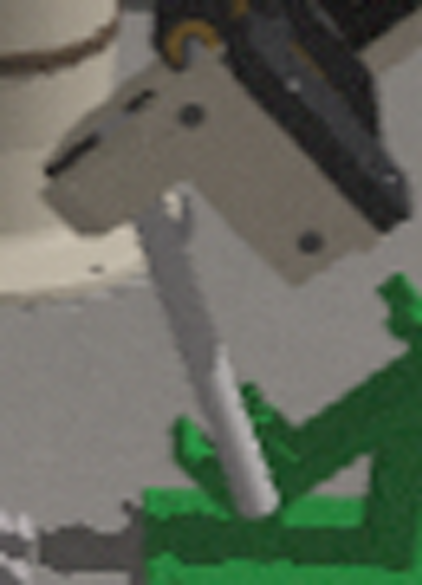

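```bash
python3 - <<'E'
from h import *
from bench import manip,viewer,effector
from fit import S
gp=np.array([.472,.12,.30]); a=np.radians(30)
manip.move_pose(gp+tz(a)*G,Ang(a)); print(manip.current_clock(),manip.current_finger_gap())
manip.sleep(.2)
im=viewer.get_image('scene')[:,:,::-1]; cv2.imwrite('pics/scene5.png',im)
g=manip.current_tool_pos()-tz(a)*G; print(g, proj(S,g))
u,v=proj(S,g)[0].astype(int); print(u-50,v-40)
crop(im,u-50,v-40,u+70,v+80,5.5,'pics/s5.png')
E
```

```text
13.4833 0.013129041749887368
[0.47152161 0.120849   0.29948731] [[309.31346515 129.60121728]]
259 89
```

View pics/s5.png

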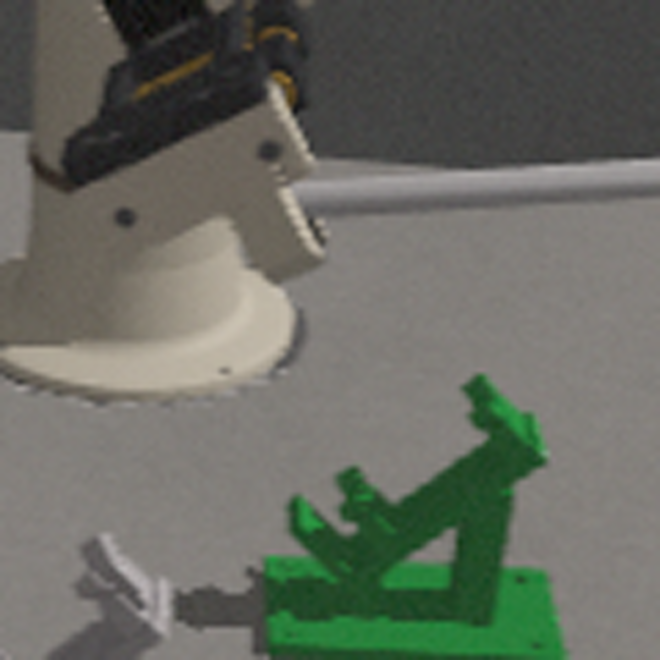

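```bash
python3 - <<'E'
from h import *
from bench import manip,viewer
from fit import S
im=cv2.imread('pics/scene5.png'); crop(im,290,90,400,150,7,'pics/s5b.png')
print(manip.current_q())
def A2(a): return Q(tz(a),-VX)
for a in(-30,0,15,27):
    a=np.radians(a)
    for h in(0,.1,.15):
        gp=VF+U*.146+np.array([0,0,h]); print(round(np.degrees(a)),h,np.round(manip.solve_ik(gp+tz(a)*G,A2(a)),2))
E
```

```text
[-0.46111177  0.18857904  0.5763816   1.96521338 -0.66206557  1.21691732
  0.49180504]
-30 0 [ 0.12  0.58 -0.87  1.96  0.87  1.33  2.03]
-30 0.1 [ 0.29  0.49 -1.08  1.88  0.81  1.5   2.14]
-30 0.15 [ 0.31  0.41 -1.08  1.83  0.74  1.55  2.23]
0 0 [ 0.77  0.65 -1.3   2.03  0.73  1.05  2.33]
0 0.1 [ 0.88  0.48 -1.4   1.93  0.52  1.18  2.51]Traceback (most recent call last):
  File "<stdin>", line 10, in <module>
    return _wrapfunc(a, 'round', decimals=decimals, out=out)
    return _wrapit(obj, method, *args, **kwds)
    result = getattr(arr, method)(*args, **kwds)
TypeError: unsupported operand type(s) for *: 'NoneType' and 'float'
```

View pics/s5b.png

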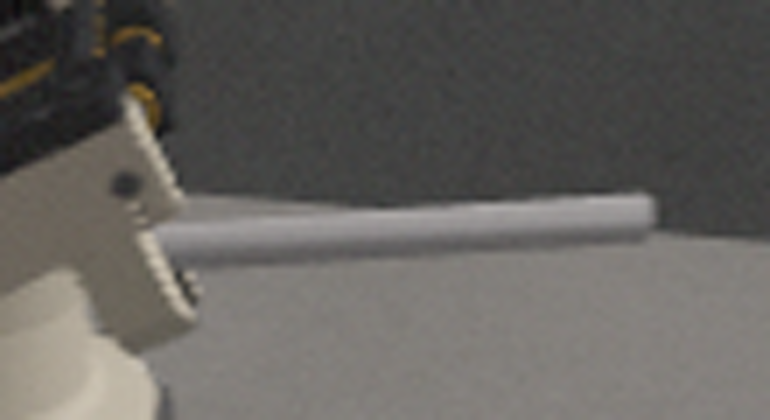

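```bash
python3 - <<'E'
from h import *
from bench import manip,viewer
from fit import S
a=np.radians(30)
g=manip.current_tool_pos()-tz(a)*G
e=bplane(S,(np.array([652,218])+.5)/7-.5+[290,90],g,VX); d=e-g; print(np.linalg.norm(d),np.degrees(np.arctan2(d@vd([0,1,0]),-d[2])))
def f(n,gp,a,yaw):
    z=yawR(yaw).apply(tz(a)); r=manip.solve_ik(gp+z*G,Q(z,yawR(yaw).apply(VX))); print(n,None if r is None else np.round(r,2))
for gp in ([.472,.08,.26],[.472,.08,.30],[.52,.08,.28]):
  for yaw in(-60,-90,-120,-150,-180,60,120,180):
    f((gp,yaw),np.array(gp),0,np.radians(yaw))
# final pose with flip, various heights and tool angles
for a in (15,20,27,35,45):
  for h in(0,.03,.06):
    f(('fin',a,h),VF+U*.146+np.array([0,0,h]),np.radians(-a),np.pi)
E
```

```text
0.14630629228104805 101.31420119926922
([0.472, 0.08, 0.26], -60) [-0.75  0.16  0.59  1.98 -0.1   1.03 -1.09]
([0.472, 0.08, 0.26], -90) [-0.71  0.16  0.54  1.98 -0.09  1.03 -1.62]
([0.472, 0.08, 0.26], -120) [-0.67  0.15  0.5   1.98 -0.09  1.03 -2.15]
([0.472, 0.08, 0.26], -150) [-1.33  0.42  1.38  1.99 -0.46  1.11 -2.29]
([0.472, 0.08, 0.26], -180) [ 0.89  0.49 -1.4   1.93  0.53  1.17  2.51]
([0.472, 0.08, 0.26], 60) [-0.64  0.15  0.46  1.98 -0.08  1.03  0.98]
([0.472, 0.08, 0.26], 120) [-0.52  0.15  0.33  1.97 -0.06  1.03  2.  ]
([0.472, 0.08, 0.26], 180) [ 0.89  0.49 -1.4   1.93  0.53  1.17  2.51]
([0.472, 0.08, 0.3], -60) [-0.74  0.11  0.56  1.93 -0.07  1.12 -1.12]
([0.472, 0.08, 0.3], -90) [-0.68  0.11  0.49  1.93 -0.06  1.12 -1.66]
([0.472, 0.08, 0.3], -120) [-0.63  0.11  0.44  1.93 -0.05  1.12 -2.19]
([0.472, 0.08, 0.3], -150) [-1.38  0.31  1.39  1.94 -0.33  1.16 -2.41]
([0.472, 0.08, 0.3], -180) None
([0.472, 0.08, 0.3], 60) [-0.64  0.11  0.45  1.93 -0.05  1.12  0.95]
([0.472, 0.08, 0.3], 120) [-0.53  0.1   0.33  1.92 -0.04  1.12  1.99]
([0.472, 0.08, 0.3], 180) None
([0.52,
[... 769 characters left out ...]
12  2.09 -0.94  1.15 -2.28]
('fin', 20, 0.03) [-0.87  0.47  1.1   2.07 -0.84  1.14 -2.38]
('fin', 20, 0.06) [-0.86  0.37  1.06  2.04 -0.74  1.14 -2.48]
('fin', 27, 0) [-0.76  0.61  1.1   2.08 -1.04  1.27 -2.15]
('fin', 27, 0.03) [-0.77  0.53  1.1   2.06 -0.96  1.27 -2.23]
('fin', 27, 0.06) [-0.78  0.45  1.09  2.04 -0.88  1.26 -2.32]
('fin', 35, 0) [-0.64  0.68  1.07  2.07 -1.13  1.41 -2.03]
('fin', 35, 0.03) [-0.66  0.61  1.08  2.06 -1.07  1.41 -2.09]
('fin', 35, 0.06) [-0.67  0.53  1.08  2.04 -1.01  1.41 -2.17]
('fin', 45, 0) [-0.51  0.78  1.03  2.05 -1.22  1.6  -1.9 ]
('fin', 45, 0.03) [-0.53  0.72  1.05  2.04 -1.17  1.6  -1.96]
('fin', 45, 0.06) [-0.54  0.65  1.06  2.02 -1.13  1.61 -2.02]
```

```bash
cat >> h.py <<'E'
def flip(gp,a): # tool z angle a (rad) toward +y, jaw -VX
    return gp+tz(a)*G, Q(tz(a),-VX)
E
python3 - <<'E'
from h import *
from bench import manip,viewer,effector
from fit import S
effector.close(40)
print(manip.current_finger_gap(),manip.current_clock())
yaw=-np.pi/2; z=np.array([0,0,-1.]); gp=np.array([.472,.08,.30])
manip.move_pose(gp+z*G,Q(z,yawR(yaw).apply(VX))); print(manip.current_clock(),np.round(manip.current_q(),2))
a=np.radians(26.3); gp=VF+U*.146+np.array([0,0,.06]); p,q=flip(gp,a)
r=manip.solve_ik(p,q); print(np.round(r,2))
manip.move_pose(p,q); manip.sleep(.2)
print(manip.current_clock(),manip.current_finger_gap(),manip.current_tool_pos()-p)
for n in('scene','top'): cv2.imwrite(f'pics/{n}6.png',viewer.get_image(n)[:,:,::-1])
im=cv2.imread('pics/scene6.png'); crop(im,220,110,320,250,5.5,'pics/s6.png')
im=cv2.imread('pics/top6.png'); crop(im,190,145,295,225,7,'pics/t6.png')
E
```

```text
0.01272438627793379 13.95
15.8083 [-0.68  0.11  0.49  1.93 -0.06  1.12 -1.66]
[-0.52  0.31  0.71  2.03 -0.73  1.13 -2.47]
16.8083 0.012510405287628493 [0.00025108 0.00108237 0.00075036]
```

View pics/s6.png

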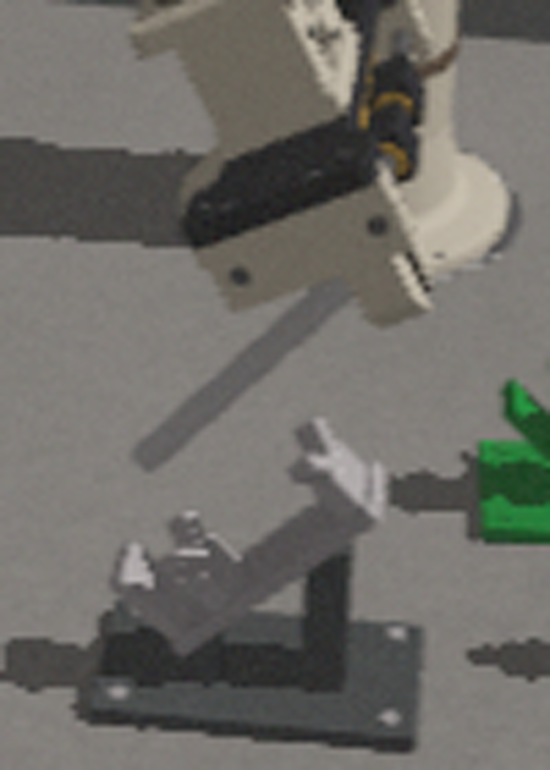

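View pics/t6.png

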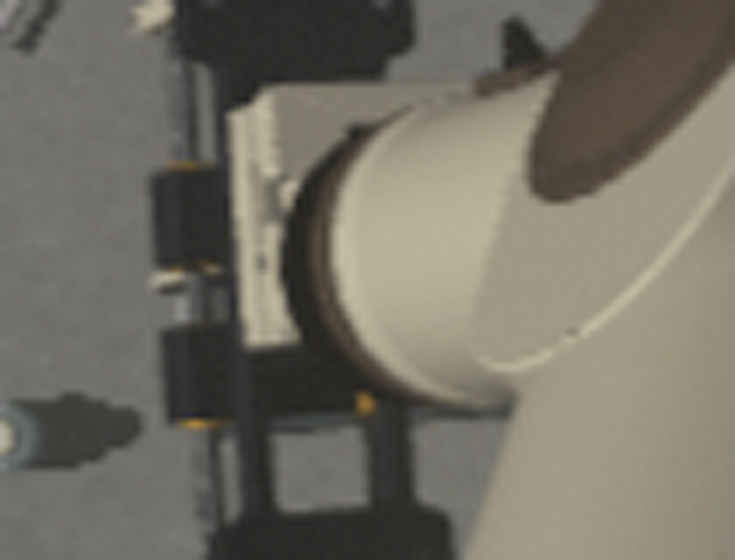

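```bash
python3 - <<'E'
from h import *
from bench import manip,viewer
from fit import S
a=np.radians(26.3); g=manip.current_tool_pos()-tz(a)*G
e=bplane(S,(np.array([146,460])+.5)/5.5-.5+[220,110],g,VX); d=e-g; print(np.linalg.norm(d),np.degrees(np.arctan2(d@vd([0,1,0]),-d[2])))
# mid axis point near finger
e2=bplane(S,(np.array([322,300])+.5)/5.5-.5+[220,110],g,VX); dd=e-e2; print(np.degrees(np.arctan2(dd@vd([0,1,0]),-dd[2])),np.linalg.norm(e2-g))
print((proj(S,g)[0]+.5-[220,110])*5.5, (proj(S,g-U*.14)[0]+.5-[220,110])*5.5)
E
```

```text
0.14324943537954138 -44.5725995382742
-40.335109610365436 0.030127815969884758
[388.7240533  273.84147609] [149.88768045 455.07378836]
```

```bash
python3 - <<'E'
from h import *
from bench import manip,viewer,effector
from fit import S
a=np.radians(26.3); t=VF+U*.147
p=lambda n,s=0: flip(t+N*n+U*s,a)[0]
manip.servo_line(p(.03),vel=.15); manip.sleep(.1)
f0=manip.current_force(); m0=manip.current_wrist_torque()
manip.servo_line(p(.006),vel=.08); print(manip.current_clock(),manip.current_force()-f0)
for n in(.004,.0025,.001,0,-.001):
    manip.servo_line(p(n),vel=.03); manip.sleep(.08); f=manip.current_force()-f0; print(n,np.round([f@VX,f@U,f@N],2),np.round(manip.current_wrist_torque()-m0,2))
    if np.linalg.norm(f)>5: break
print(manip.current_clock(),manip.current_finger_gap())
cv2.imwrite('pics/scene7.png',viewer.get_image('scene')[:,:,::-1])
im=cv2.imread('pics/scene7.png'); crop(im,220,130,320,250,5.5,'pics/s7.png')
E
```

```text
17.9 [ 0.74836068 -0.05650591 -0.71669259]
0.004 [ 0.44 -0.35 -1.53] [-0.03 -0.01 -0.02]
0.0025 [-0.05 -0.52 -0.44] [-0.04  0.01 -0.  ]
0.001 [ 0.36 -1.32 -1.13] [-0.06  0.01  0.05]
0 [ 0.36 -1.03 -0.38] [-0.12 -0.04 -0.01]
-0.001 [ 0.83 -1.   -0.25] [-0.17 -0.09 -0.04]
19.5667 0.012850004053385026
```

View pics/s7.png

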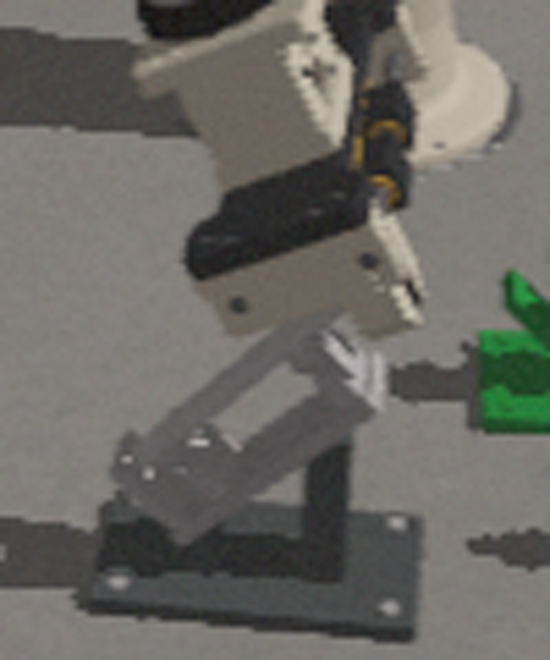

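```bash
python3 - <<'E'
from h import *
from bench import manip,viewer,effector
a=np.radians(26.3); t=VF+U*.147
p=lambda n,s=0: flip(t+N*n+U*s,a)[0]
f0=manip.current_force()
for s in(-.0015,-.003,-.0045,-.006):
    manip.servo_line(p(-.001,s),vel=.03); manip.sleep(.06); f=manip.current_force()-f0; print(s,np.round([f@VX,f@U,f@N],2),np.round(manip.current_wrist_torque(),2))
    if f@U>2: break
for n in(-.002,-.003,-.004):
    manip.servo_line(p(n,s),vel=.03); manip.sleep(.06); f=manip.current_force()-f0; print(n,np.round([f@VX,f@U,f@N],2),np.round(manip.current_wrist_torque(),2))
    if f@N>2.5: break
print(manip.current_clock(),manip.current_finger_gap(), manip.current_tool_pos()-p(n,s))
E
```

```text
-0.0015 [-0.41  1.    0.69] [-0.56 -0.11 -0.04]
-0.003 [-1.23  6.62  2.15] [ 0.49  0.05 -0.04]
-0.002 [-0.99  8.15  2.18] [ 0.64  0.07 -0.07]
-0.003 [-1.81  8.32  2.78] [ 0.64  0.08 -0.  ]
20.85 0.012879232094719497 [0.00028553 0.00081893 0.00056769]
```

```bash
python3 - <<'E'
from h import *
from bench import manip,viewer,effector
a=np.radians(26.3); t=VF+U*.147
p=lambda n,s=0: flip(t+N*n+U*s,a)[0]
manip.servo_line(p(-.0025,-.0022),vel=.03)
effector.open_jaws(); print(manip.current_clock(),manip.current_finger_gap())
x=manip.current_tool_pos(); manip.servo_line(x-tz(a)*.09,vel=.2)
print(manip.current_clock())
cv2.imwrite('pics/scene8.png',viewer.get_image('scene')[:,:,::-1])
im=cv2.imread('pics/scene8.png'); crop(im,220,130,320,250,5.5,'pics/s8.png')
E
```

```text
22.4083 0.09176538625602322
23.0083
```

View pics/s8.png

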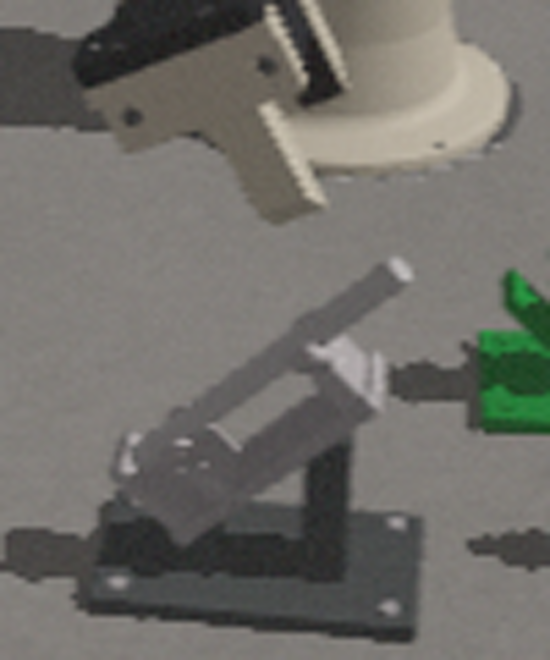

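```bash
python3 - <<'E'
from h import *
from bench import manip,viewer,effector
from fit import S
print((proj(S,VF+U*.16)[0]+.5-[220,130])*5.5)
a=np.radians(45); t=VF+U*.078
p=lambda n: flip(t+N*n,a)
manip.move_pose(*p(.09)); print(manip.current_clock(),np.round(manip.current_q(),2)); f0=manip.current_force()
manip.servo_line(p(.03)[0],vel=.15);manip.servo_line(p(0)[0],vel=.08); manip.sleep(.1)
print(manip.current_clock(),manip.current_tool_pos()-p(0)[0],manip.current_force()-f0)
c=viewer.get_image('wrist'); cv2.imwrite('pics/w9.png',c[:,:,::-1])
cv2.imwrite('pics/scene9.png',viewer.get_image('scene')[:,:,::-1])
im=cv2.imread('pics/scene9.png'); crop(im,220,130,320,250,5,'pics/s9.png')
E
```

```text
[403.96394613 270.62544229]
23.5917 [-0.06  0.65  0.68  1.91 -0.95  1.49 -1.96]
24.7667 [ 1.40178006e-04 -4.03959502e-04 -2.12749989e-06] [-1.04558713 -1.29283725  1.2374675 ]
```

View pics/s9.png

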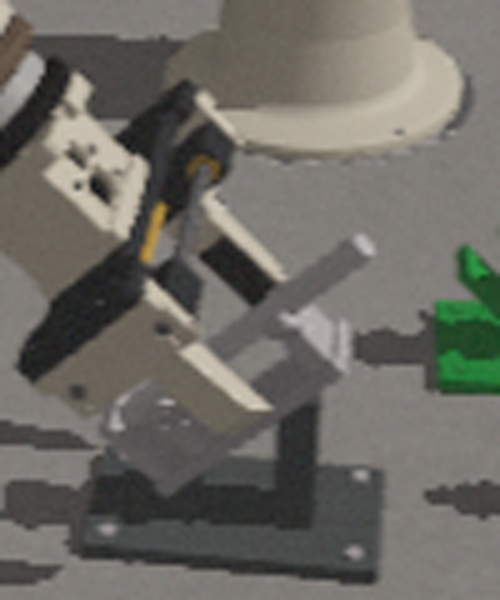

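View pics/w9.png

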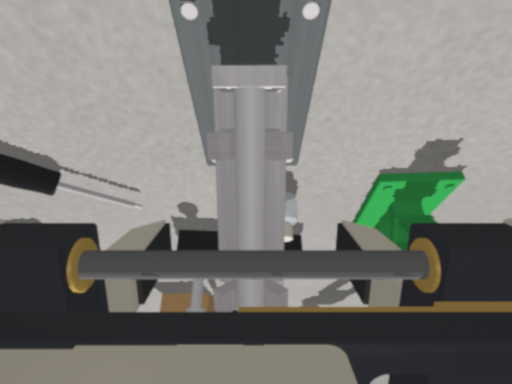

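```bash
cat >> h.py <<'E'
HO=np.array([.4829,-.2280,0]); HY=-.107
hd=lambda l:yawR(HY).apply(l)
E
python3 - <<'E'
from h import *
from bench import manip,viewer,effector
effector.close(40); manip.sleep(.1); print(manip.current_finger_gap(),manip.current_clock())
a=np.radians(45); t=VF+U*.078
p=lambda n: flip(t+N*n,a)
manip.servo_line(p(.06)[0],vel=.12); manip.servo_line(p(.06)[0]+[0,0,.04],vel=.15)
# level over holder; grasp point: rod mid local y=-.0005 -> grasp local y = -.0025
gl=np.array([0,-.0025,.05]); q=Q([0,0,-1],-hd([1,0,0]))
tp=lambda z:HO+hd(gl)+[0,0,z-G]
print(manip.current_finger_gap(),np.round(manip.solve_ik(tp(.09),q),2))
manip.move_pose(tp(.09),q); print(manip.current_clock(),np.round(manip.current_q(),2))
manip.servo_line(tp(.025),vel=.12); manip.sleep(.15); print(manip.current_clock(),manip.current_finger_gap(),manip.current_tool_pos()-tp(.025))
import json
c=viewer.get_calibration('wrist'); im=viewer.get_image('wrist'); cv2.imwrite('pics/w10.png',im[:,:,::-1]); json.dump({k:np.array(v).tolist() for k,v in c.items()},open('pics/w10.json','w'))
for n in('scene','top'): cv2.imwrite(f'pics/{n}10.png',viewer.get_image(n)[:,:,::-1])
im=cv2.imread('pics/scene10.png'); crop(im,100,140,220,245,6,'pics/s10.png')
im=cv2.imread('pics/top10.png'); crop(im,295,160,415,220,6,'pics/t10.png')
E
```

```text
0.012682362275213601 26.175
0.012936185177066874 [-0.34  0.59  0.97  1.97 -0.62  0.91 -2.3 ]
28.1667 [-0.34  0.59  0.97  1.97 -0.62  0.92 -2.3 ]
29.0083 0.012887748222924152 [ 0.00068349 -0.00036767  0.00081887]
```

View pics/s10.png

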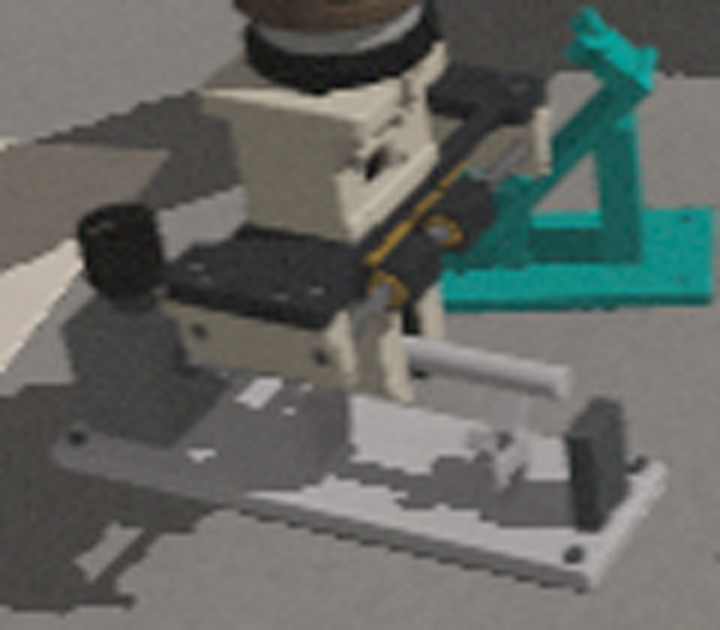

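View pics/t10.png

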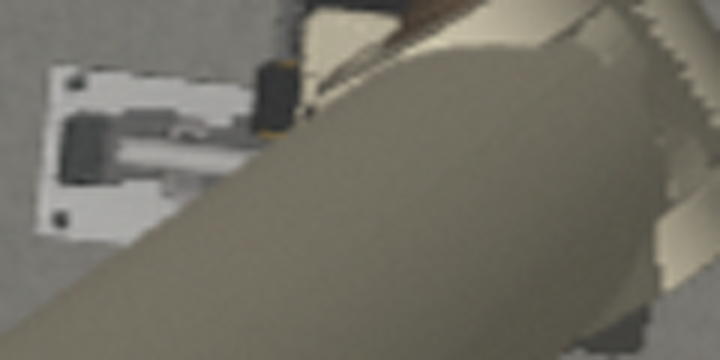

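View pics/w10.png

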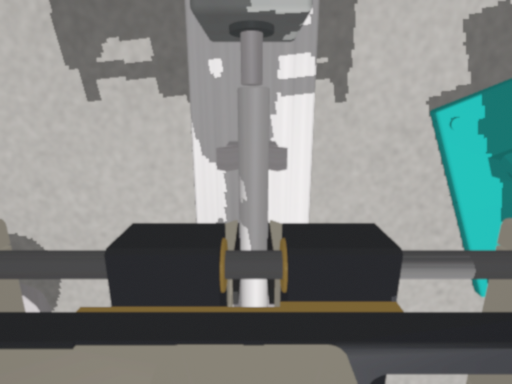

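```bash
python3 - <<'E'
from h import *
from fit import S,T,m
import json
im=cv2.imread('pics/w10.png'); crop(im,190,0,320,170,4.5,'pics/w10c.png')
W={k:(np.array(v) if isinstance(v,list) else v) for k,v in json.load(open('pics/w10.json')).items()}
L=lambda p:yawR(-HY).apply(p-HO)
print('rod foot top edge W',L(back(W,(254,87),.082)[0]))
print('rod top T',L(back(T,m((116,150),6,295,160),.075)[0]))
print('rod top S',L(back(S,m((567,382),6,100,140),.075)[0]))
for y in(-.085,-.082): print(y,proj(W,HO+hd([0,y,.05])))
print(proj(W,HO+hd([0,-.0805,.082])))
for x in(-.0165,.0165):
  for y in(-.051,-.039): print(x,y,proj(W,HO+hd([x,y,.054])))
E
```

```text
rod foot top edge W [-0.00099661 -0.08167416  0.082     ]
rod top T [5.96350363e-05 7.95991681e-02 7.50000000e-02]
rod top S [-0.00477374  0.07763097  0.075     ]
-0.085 [[251.87803128  84.46329367]]
-0.082 [[251.88100076  90.68426222]]
[[251.56409268  90.01840379]]
-0.0165 -0.051 [[283.43733316 152.56436887]]
-0.0165 -0.039 [[282.84884192 175.04667297]]
0.0165 -0.051 [[220.32025684 152.52648445]]
0.0165 -0.039 [[220.93144522 175.01051481]]
```

View pics/w10c.png

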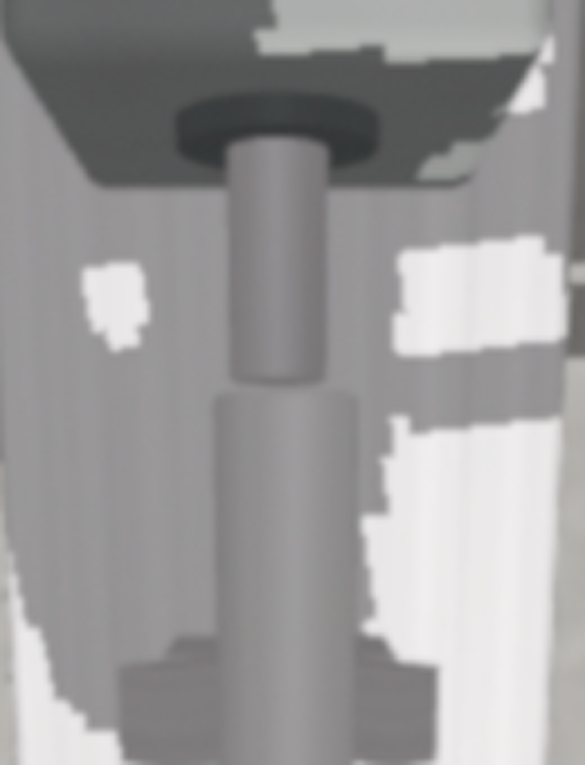

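```bash
python3 - <<'E'
from h import *
from bench import manip,viewer,effector
gl=np.array([.0006,-.002,.05])
tp=lambda z:HO+hd(gl)+[0,0,z-G]
f0=manip.current_force()
manip.servo_line(tp(.005),vel=.08)
for z in(.003,.0015,0.0005,-.0005,-.0015):
    manip.servo_line(tp(z),vel=.03); manip.sleep(.06); f=manip.current_force()-f0; print(z,np.round(hd(np.eye(3))@f,2),np.round(manip.current_wrist_torque(),2))
    if f[2]>3: break
print(manip.current_clock())
effector.open_jaws(); print(manip.current_clock(),manip.current_finger_gap())
manip.servo_line(manip.current_tool_pos()+[0,0,.1],vel=.2)
c=viewer.get_calibration('wrist'); im=viewer.get_image('wrist'); cv2.imwrite('pics/w11.png',im[:,:,::-1])
cv2.imwrite('pics/scene11.png',viewer.get_image('scene')[:,:,::-1])
im=cv2.imread('pics/scene11.png'); crop(im,100,140,220,245,6,'pics/s11.png')
print(manip.current_clock(),np.round(manip.current_q(),2))
E
```

```text
0.003 [0.13 0.85 0.43] [ 0.02  0.16 -0.01]
0.0015 [-0.77  1.57  0.02] [ 0.13  0.08 -0.03]
0.0005 [ 0.13  0.08 -0.11] [0.07 0.01 0.02]
-0.0005 [1.85 0.2  2.46] [ 0.01 -0.33  0.04]
-0.0015 [0.55 1.1  9.9 ] [ 0.28 -0.08  0.06]
31.1
32.4083 0.09185301262290979
33.1583 [-0.35  0.58  0.98  1.96 -0.61  0.93 -2.31]
```

View pics/s11.png

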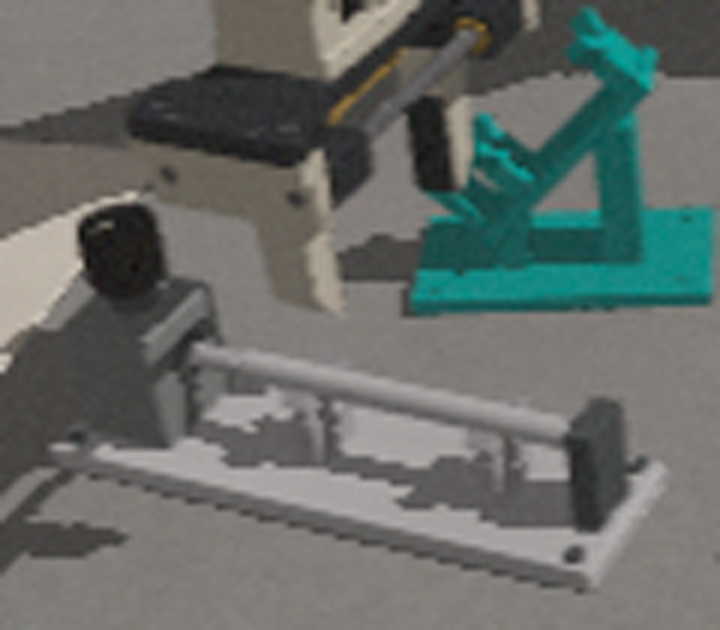

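View pics/w11.png

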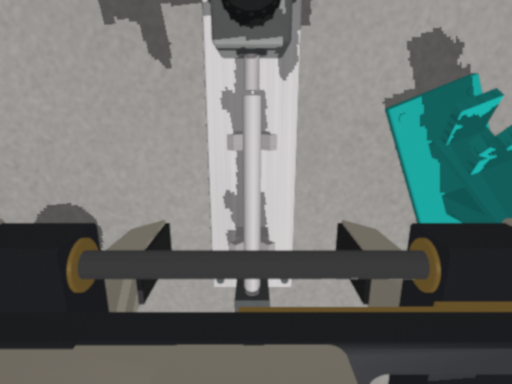

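```bash
python3 - <<'E'
from h import *
from bench import manip,viewer,effector
kn=HO+hd([0,-.133,0]); print(kn)
y=np.radians(85); q=Q([0,0,-1],[np.cos(y),np.sin(y),0])
h=kn+[0,0,.165]
for yy in (85,60,30): 
    r=manip.solve_ik(h,Q([0,0,-1],[np.cos(np.radians(yy)),np.sin(np.radians(yy)),0])); print(yy,None if r is None else np.round(r,2))
# raise first
manip.servo_line(manip.current_tool_pos()+[0,0,.04],vel=.2)
manip.move_pose(h,q); print(manip.current_clock(),np.round(manip.current_q(),2))
manip.sleep(.1)
import json
c=viewer.get_calibration('wrist'); im=viewer.get_image('wrist'); cv2.imwrite('pics/w12.png',im[:,:,::-1]); json.dump({k:np.array(v).tolist() for k,v in c.items()},open('pics/w12.json','w'))
print(manip.current_tool_pos(),proj(c,kn+[0,0,.115]),proj(c,kn+[.0165,0,.115]),proj(c,kn+[0,.0165,.115]))
E
```

```text
[ 0.46869614 -0.36023937  0.        ]
85 [ 1.47  0.84 -1.3   1.74  0.86  1.26  1.43]
60 [ 1.47  0.84 -1.3   1.74  0.86  1.26  0.99]
30 [ 1.47  0.84 -1.3   1.74  0.86  1.26  0.47]
36.6667 [ 1.47  0.84 -1.3   1.74  0.86  1.26  1.43]
[ 0.46875653 -0.3598761   0.16479889] [[253.49346733 212.36284181]] [[255.44561836 233.88787966]] [[276.65626322 210.46065319]]
```

View pics/w12.png

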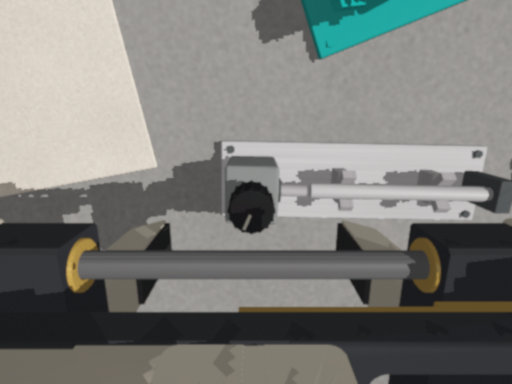

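```bash
python3 - <<'E'
from h import *
im=cv2.imread('pics/w12.png'); im=cv2.convertScaleAbs(im,alpha=2.2,beta=15)
crop(im,215,145,315,245,6,'pics/w12c.png')
E
```

```text
(no output)
```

View pics/w12c.png

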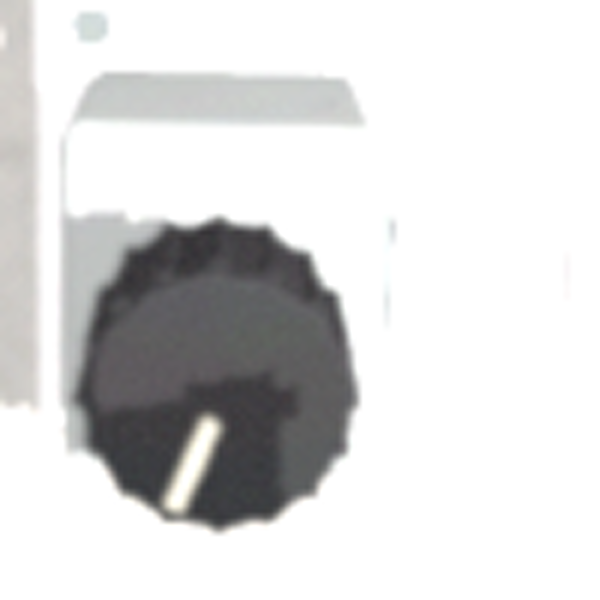

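```bash
python3 - <<'E'
from h import *
from bench import manip,viewer,effector
kn=HO+hd([0,-.133,0])+[-.0002,-.0008,0]
f0=manip.current_force()
manip.servo_line(kn+[0,0,.103-G],vel=.12); print(manip.current_clock(),manip.current_force()-f0)
effector.close(30); manip.sleep(.15)
print(manip.current_clock(),manip.current_finger_gap(),manip.current_force()-f0,manip.current_wrist_torque())
print(np.round(manip.current_q(),3),manip.current_tool_pos()-kn)
E
```

```text
37.6417 [-0.1529321  -0.09408384  0.80679989]
38.75 0.032394343649566566 [-0.77719991 -1.59334847  1.28335333] [-0.25340136  0.03034923 -0.04938689]
[ 1.422  0.927 -1.206  1.794  0.961  1.148  1.37 ] [-7.67085134e-05 -3.61398993e-04  8.42102416e-02]
```

```bash
python3 - <<'E'
from h import *
from bench import manip,viewer,effector
q=np.array(manip.current_q()); f0=manip.current_force()
yaw=lambda: np.degrees(np.arctan2(*R.from_quat(manip.current_tcp_rot()).as_matrix()[[1,0],0]))
print(yaw())
for k in range(1,5):
    q[6]-=.35; manip.movej(q); f=manip.current_force()-f0
    print(round(q[6],2),round(manip.current_clock(),2),'yaw %.1f'%yaw(),np.round(f,1),np.round(manip.current_wrist_torque(),3),round(manip.current_finger_gap(),4))
E
```

```text
84.98119865322818
1.02 39.17 yaw 65.2 [0.6 2.9 0.5] [ 0.277 -0.085 -0.059] 0.0324
0.67 39.6 yaw 45.2 [ 2.1  3.9 -2. ] [ 0.735 -0.498  0.012] 0.0328
0.32 40.02 yaw 25.1 [ 3.8  5.1 -1.7] [ 0.793 -0.901 -0.025] 0.0324
-0.03 40.45 yaw 5.1 [ 5.6  5.9 -3.8] [ 0.763 -1.169 -0.027] 0.0325
```

```bash
python3 - <<'E'
from h import *
from bench import manip,viewer,effector
q=np.array(manip.current_q()); q[6]=-.03
for k in range(1,7):
    q[6]-=.38; manip.movej(q); f=manip.current_force()
    print(round(q[6],2),round(manip.current_clock(),2),np.round(f,1),np.round(manip.current_wrist_torque(),3),round(manip.current_finger_gap(),4))
cv2.imwrite('pics/scene13.png',viewer.get_image('scene')[:,:,::-1])
im=cv2.imread('pics/scene13.png'); crop(im,100,140,220,245,6,'pics/s13.png')
E
```

```text
-0.41 40.9 [ 5.1  0.4 -3.5] [ 0.081 -1.058  0.035] 0.0322
-0.79 41.35 [ 7.4  0.6 -5.2] [-0.228 -1.456  0.033] 0.0325
-1.17 41.8 [ 8.9 -1.  -6.6] [-0.403 -1.745  0.017] 0.0329
-1.55 42.25 [ 8.9 -3.  -8.6] [-0.732 -1.878 -0.003] 0.0323
-1.93 42.7 [ 9.5 -3.8 -8.7] [-0.954 -1.821  0.034] 0.0322
-2.31 43.15 [ 9.1 -4.  -8.4] [-1.085 -1.679 -0.018] 0.0327
```

View pics/s13.png

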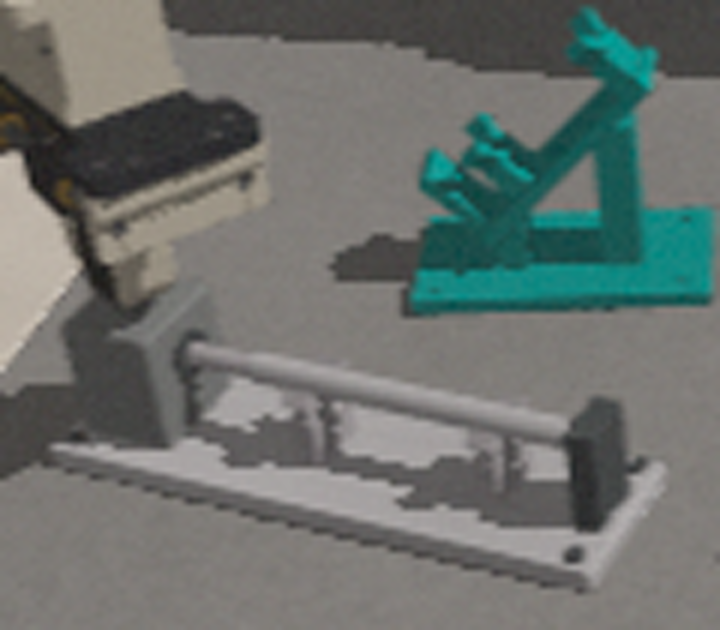

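```bash
python3 - <<'E'
from h import *
from bench import manip,viewer,effector
effector.open_jaws(); manip.servo_line(manip.current_tool_pos()+[0,0,.08],vel=.2)
q=np.array(manip.current_q()); q[6]=1.43; manip.movej(q); manip.sleep(.1)
print(manip.current_clock(),manip.current_tool_pos())
cv2.imwrite('pics/w14.png',viewer.get_image('wrist')[:,:,::-1])
cv2.imwrite('pics/scene14.png',viewer.get_image('scene')[:,:,::-1])
im=cv2.imread('pics/w14.png'); crop(im,210,130,512,240,2.6,'pics/w14c.png')
im=cv2.imread('pics/w12.png'); crop(im,210,130,512,240,2.6,'pics/w12d.png')
E
```

```text
47.9917 [ 0.46993908 -0.36010455  0.16435257]
```

View pics/w14c.png

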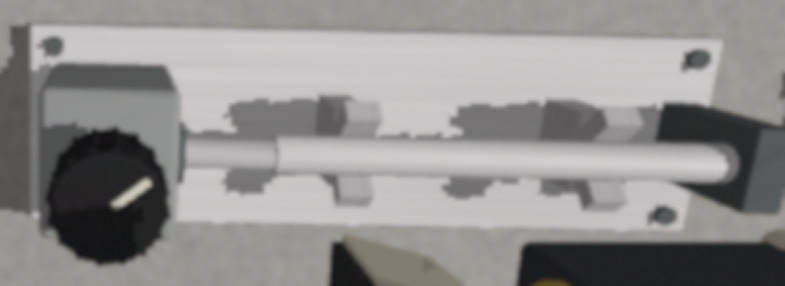

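View pics/w12d.png

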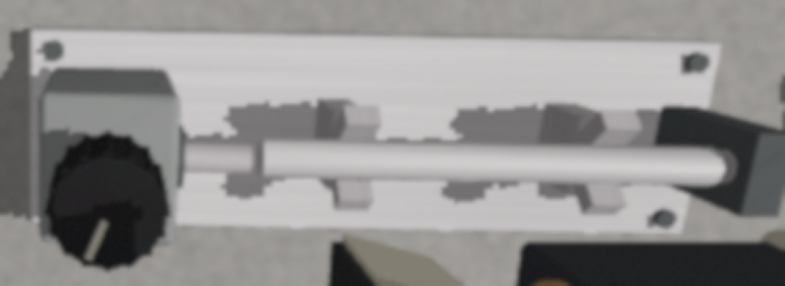

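View pics/scene14.png

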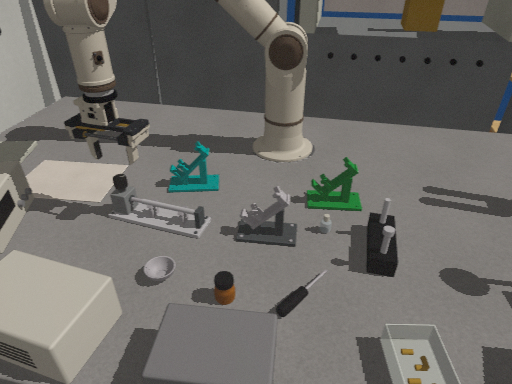

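```bash
python3 - <<'E'
from bench import manip
print(manip.current_force(),manip.current_clock()); print(manip.hand_in())
E
```

```text
[ 0.24121921  0.12819076 -0.35509414] 48.0917
the job is handed in; nothing more can be done
None
```

The job is done and handed in at 48 s. The longest rod, from the middle hole of the rack, was laid in the grey V-block and let go there. It was then retaken crosswise near its middle, laid level in the holder, and clamped with the ratchet knob.

**Last checks:**
- **Rod:** it lies in both notches against the anvil, and the spindle tip touches its other end with no gap showing.
- **Knob:** the white line shows it turned about 3.7 rad clockwise, matching the commanded 3.68 rad. The spindle moved out about 7.5 mm, which takes about 1.5 rad. That leaves roughly 2 rad of slip, against the sixteenth of a turn (0.4 rad) asked for.
- **Other things:** in the last scene picture the other two rods and the loose items are where they were. The gripper is open and clear of everything.

**What went wrong or disagreed:**
- **Rod turned in the grip:** on the first approach to the V-block the rod turned about 72° between the fingers. It most likely brushed the fixed block on the way in. It was not dropped, and I turned the gripper round and placed it correctly.
- **Slip torque not seen:** the wrist torque reading did not clearly show the slip, so the clamp and the slip are judged from the pictures and the turn count.
- **Side force on the knob:** turning it put up to about 13 N on the wrist, because the grip was slightly off centre.

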